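# Raise the clean-bench sash into its catch and load the tube carrier

### The job

Raise the clear sash of the clean bench by pushing gently up under its lower edge until the working-height catch takes it and it stays up by itself with its edge at the green bands. Then slide the blue tube carrier by its yellow handle under the sash until its far end is square against the blue rail and let go. Go gently, keep the carrier upright on the table, and leave the other things where they are.

Things in the scene. Friction and masses are not known exactly. Their poses are not given: they have to be found in the camera images.
- edge (a point): Underside of the sash's lower bar (aluminium, 400 mm wide, 16 mm thick), mid-width, in the pane's plane. A 10 mm thick lip, orange-striped, juts from the bar towards the robot, flush below, its front edge 26 mm from this point. x points through the sash away from the robot, y along it, z up. At rest 58 mm above the table. Posts stand 220 mm to either side.
- sash: Clear pane, origin and axes as point edge; slides only up and down. Springs carry most of its weight: 1 to 3 N lifts it slowly; let go below its catch it sinks back. 90 to 155 mm above rest a sprung catch resists (up to 6 N upward in all) and clicks; about 8 mm on, a firm rubber stop ends the travel. Lowered from there it drops 2 mm and hangs in the catch. Feel for the stop. Over 15 N of contact, thrust included, harms it.
- mark (a point): Middle of the robot-side face of the green band on the right (-y) post, 22.5 mm in front of the sash plane. Both posts carry a 72 mm high band at the same height: the sash's edge, when hung in the catch, lies somewhere in the bands, up to 30 mm above or below their middle; where exactly cannot be measured beforehand. Axes as point edge.
- rail (a point): Middle of the robot-facing side of the blue back rail, at its top edge, 30 mm above the table. A fixed bar on the table, 410 mm long, 65 mm behind the sash plane, face vertical. x points away from the robot at right angles to the rail, y along the rail, z up.
- rack: Blue tube carrier with six capped tubes, 160 (x) by 70 mm (y), 0.35 to 0.6 kg, loose in front of the left or right half of the sash. Origin mid-underside; x points to the tube end, which goes in first: an 84 mm long tube block, caps 120 mm high, too high for the lowered sash. The robot end is a 10 mm thick tongue with the handle. Ramming it on the sash with over 25 N is too hard.
- handle (a point): Middle of the top of the carrier's upright yellow handle: a tab 24 mm wide across the carrier (y), 12 mm thick (x), its top 110 mm above the table, free down to 10 mm. It stands 70 mm from the carrier's middle towards the robot, and still stands 85 mm in front of the sash when the carrier is home.
- nose (a point): Middle of the carrier's far (tube-end) face, 5 mm above the table, 80 mm from its middle; this face goes against the rail.
- coldplate: Bystander: flat aluminium plate, 100 by 70 by 10 mm, lying in front of the other half of the sash. Origin mid-underside.
- bluebox: Bystander: blue pipette-tip box, 60 by 120 by 60 mm, behind the rail. Origin mid-underside.
- pinkbox: Bystander: red pipette-tip box, 60 by 120 by 60 mm, behind the rail. Origin mid-underside.
- bottle: Bystander: white bottle, 64 mm across, 150 mm high, left of the bench. Origin mid-underside.
- jar: Bystander: small jar, 60 mm across, 70 mm high, right of the bench. Origin mid-underside.
Not all that is in view belongs to the job. There is more than one size of the rack; the job needs the largest.

How it is judged (in metres and radians):
On the way, in this order (a step that is already met when the one before it is completed fails the run):
1. the sash hangs in its catch, edge level with the green bands, with the robot off it (z of edge in the frame of mark between -0.036 and 0.036 m and linear speed of sash below 0.01 m/s and contact force between each of the arm, the fingers and sash below 0.2 N), for 0.6 s.
2. the tube carrier stands square against the blue rail (x of nose in the frame of rail between -0.006 and 0.004 m and y of nose in the frame of rail between -0.165 and 0.165 m and angle between the x axis of rack and the x axis of rail, either way round below 0.1 rad and angle between rack's own z axis and vertical below 0.05 rad and height (world z) of rack below 0.004 m and linear speed of rack below 0.01 m/s), for 0.2 s.
At the end, for the whole second after the job is handed in: The sash hangs by itself, at rest, with its edge within 36 mm of the middle of the green bands; the carrier stands flat and still on the table under it, far face within 6 mm of the rail, square to it within 0.1 rad, within the opening; nothing is touched by the robot (all of step 1 and all of step 2).
It fails at once if the sash is pushed with more than 15 N (contact force between any of the arm, the fingers and sash above 15 N).
It fails at once if the carrier is tipped or lifted off the table by more than 25 mm (angle between rack's own z axis and vertical above 0.25 rad or height (world z) of rack above 0.025 m).
It fails at once if the carrier is rammed against the sash with more than 25 N (contact force between rack and sash above 25 N).
It fails at once if a bystander is moved by more than 20 mm or tipped (distance of any of coldplate, bluebox, pinkbox, bottle, jar from where it was at the start of the episode above 0.02 m or angle between any of coldplate, bluebox, pinkbox, bottle, jar's own z axis and vertical above 0.3 rad).
It also fails if it takes over 72 s, if anything falls off the work surface, if the arm or the gripper's body presses on something with over 40 N, if the wrist force passes 120 N, or if a joint passes its speed limit or range.

### The arm

A 6-joint arm with a two-finger parallel gripper is mounted at the origin on the work surface. World frame = base frame: x ahead of the robot, y to its left, z up, the work surface at z = 0. Lengths are in mm, angles in rad, forces in N, time in s.
With the tool pointing down it reaches from about 300 to 775 mm from the base axis. Payload 14.6 kg.
Tool frame: the origin (TCP) lies at the very end of the fingers, on their centre line; the grasp point (between the pads) lies 19 mm behind it; z points along the fingers, y is the line along which they close (so a half turn about z gives the same grasp; the last joint's range is limited). The gripper opens to 94 mm and grips with 3 to 60 N. Pads are 16 mm wide; open, the fingers measure 119 mm over their backs; the gripper's body (75 mm by 177 mm) begins 78 mm behind the grasp point.
Start: joints at [1.127, 0.3, 1.521, -0, 1.321, -0.067], TCP at [202.367, 511.407, 205.446] pointing down, gripper open.
Joint ranges: [-3.03, 3.03], [-0.79, 2.21], [0.23, 2.52], [-1.04, 4.18], [0, 3.07], [-2.55, 2.55]. Speed limits (rad/s): [2.22, 2.22, 2.57, 3.14, 3.14, 3.14].

### API

Orientations are given as [roll, pitch, yaw] about the fixed x, y, z axes, in that order (R = Rz(yaw) Ry(pitch) Rx(roll)).
In Python, from cell import manip, camera, get_calibration gives the robot as it stands.
- The arm moves only by the tool arm_command, never from a script. Its argument "targets" is a list of rows, each an object of numbers: "hand": the opening, from -1 (shut) to 1 (fully open), so that 0 is half open; "x", "y", "z": the shift along the tool's x, y, z in m; "yaw": the turn about the tool's z in rad. In form: [{"hand": .., "x": .., "y": .., "z": .., "yaw": ..}, ...]. A call has 1 to 10 rows; each row shifts and turns the commanded pose from where the row before left it, along the tool's axes as they then stand; what a row does not reach is not made up. A row lasts 1/10 s, in which the tool goes at most 50 mm and 8.59 degrees, less where a joint would pass 70% of its speed; a pose out of reach is approached as far as the arm can. A call is refused whole if a number of a shift passes 0.05 or a number of a turn 0.15, either way. A call with a gripper value outside its range is refused whole. The fingers move at their own pace and stop on an object; "newtons" is the grip in N (left out, the last holds). Time passes only in rows, so rows that do not move let the fingers close. It gives the time, the measured TCP pose, the force, the opening and the grip force at its end, in the units of the state.
- manip.read_state(): the state, without advancing time (a new reading comes with each control period).
- camera(name): name is "side" or "top"; returns the picture (480x640x3 uint8, red, green, blue); there is no depth.
- get_calibration(name): a dict with "K" (3x3 intrinsics, pixels), "cam_to_world" (4x4, takes a point from camera to world coordinates). Camera axes: x right, y up, looking along -z (the intrinsics and any distortion apply to the point x, -y, -z); pixel columns grow to the right and rows downward; lengths in mm; the calibration is good to about 2 mm. A picture is of the moment at which its call begins. get_calibration takes no time and is no camera call.
- manip.sign_off(): hands the job in; it is judged then, once.
The state is a dict: "clock": time; "joints": joint angles; "qd": joint speeds; "effort": joint torques, N m; "eef_pos": TCP position; "eef_rot": TCP orientation; "wrist_force": force on the tool from outside, world axes, zero at the start; "moment": the same for the moment, N m; "finger_gap": finger opening in mm; "finger_force": force on a finger pad.
Only numpy, scipy, OpenCV 4.12 (cv2) and the standard library are available. Lean on these libraries where they do the work, as an engineer would, in place of code of your own. Each camera call takes 0.05 s, during which the arm holds its last target. There are 200 camera calls.

## Working session

There is one attempt and no reset: what is moved stays moved. The work goes in short steps, Python scripts to look and compute and a tool call to move; the robot and the scene stay as the last step left them, time stands still between calls to the robot, and variables do not carry over. Pictures are saved under pics/ and viewed, at most 10 in all, crops included, and the job is handed in when it is done.

Besides the shell and the picture viewer there is one more tool, called in YAML: its name, and indented under it one key for each argument. arm_command: Moves the arm, as the interface text tells. Its arguments: {"type":"object","properties":{"targets":{"type":"array"},"newtons":{"type":"number"}},"required":["targets"]}

```bash
mkdir -p pics; ls
python3 - <<'E'
from cell import manip,camera,get_calibration
import cv2
for n in("side","top"):
    cv2.imwrite(f"pics/{n}0.png",cv2.cvtColor(camera(n),cv2.COLOR_RGB2BGR))
    c=get_calibration(n);print(n,c)
print(manip.read_state())
E
```

```text
pics
side {'K': array([[572.49064129,   0.        , 323.74911396],
       [  0.        , 572.49064129, 239.63833134],
       [  0.        ,   0.        ,   1.        ]]), 'cam_to_world': array([[ 9.77541178e-01,  1.52700478e-01, -1.45243962e-01,
         3.69857730e+02],
       [-2.10000461e-01,  7.63664464e-01, -6.10505031e-01,
        -7.90552977e+02],
       [ 1.76932424e-02,  6.27295106e-01,  7.78580631e-01,
         1.11197187e+03],
       [ 0.00000000e+00,  0.00000000e+00,  0.00000000e+00,
         1.00000000e+00]])}
top {'K': array([[475.50463292,   0.        , 317.52470484],
       [  0.        , 475.50463292, 239.80480467],
       [  0.        ,   0.        ,   1.        ]]), 'cam_to_world': array([[-1.92657492e-02,  9.83836487e-01, -1.78029769e-01,
         3.80527984e+02],
       [-9.99720539e-01, -2.13958975e-02, -1.00528102e-02,
        -8.78936489e+00],
       [-1.36994282e-02,  1.77786341e-01,  9.83973751e-01,
         1.27483486e+03],
       [ 0.00000000e+00,  0.00000000e+00,  0.00000000e+00,
         1.00000000e+00]])}
{'clock': 0.1, 'joints': array([ 1.12740005e+00,  3.00378650e-01,  1.52149378e+00, -2.82821580e-05,
        1.32069260e+00, -6.66116542e-02]), 'qd': array([ 0.00133216,  0.00018806, -0.00188758, -0.00107953, -0.00159192,
       -0.00066644]), 'effort': array([ 1.66052650e-03, -5.32642329e+01, -3.53283691e+01,  7.10249855e-02,
        2.34128174e-02, -6.32627894e-05]), 'eef_pos': array([202.28242246, 511.21039953, 204.97397199]), 'eef_rot': array([-3.14062061e+00, -3.73891494e-05,  2.76481503e+00]), 'wrist_force': array([-0.38263451,  0.34196575, -0.40092401]), 'moment': array([0.00569869, 0.02710319, 0.05013465]), 'finger_force': 0.0, 'finger_gap': 94.12762369190378}
```

View pics/side0.png

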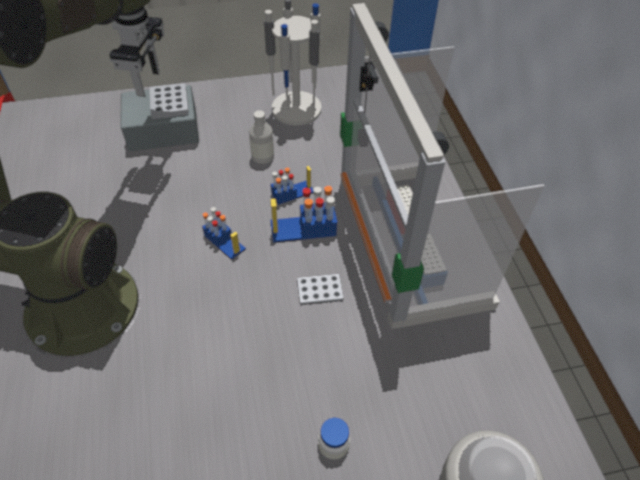

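View pics/top0.png

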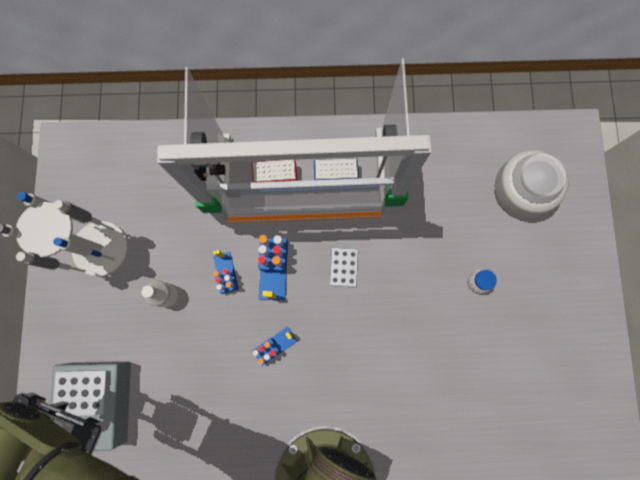

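Side view: the large carrier is at (305,215) with its handle at (275,217), the orange lip runs (345,175)–(388,295), and the green bands are at (347,128) and (407,272). Top view: the lip runs (228,217)–(381,213), the large handle is at (268,294) with the tube block at (272,250), the cold plate is at (344,267), and a small decoy carrier is at (225,272).

```bash
cat > h.py <<'E'
import numpy as np,cv2
from cell import manip,camera,get_calibration
def ray(n,px):
    c=get_calibration(n);u=cv2.undistortPoints(np.array([[px]],float),c["K"],None)[0,0]
    T=c["cam_to_world"];d=T[:3,:3]@np.array([u[0],-u[1],-1]);return T[:3,3],d/np.linalg.norm(d)
def plane(n,px,z):
    o,d=ray(n,px);return o+d*(z-o[2])/d[2]
def tri(a,b):
    (o1,d1),(o2,d2)=ray("side",a),ray("top",b)
    s=np.linalg.lstsq(np.c_[d1,-d2],o2-o1,rcond=None)[0]
    p,q=o1+s[0]*d1,o2+s[1]*d2;return (p+q)/2,np.linalg.norm(p-q)
def blobs(img,lo,hi,amin=12):
    m=cv2.inRange(cv2.cvtColor(img,cv2.COLOR_RGB2HSV),lo,hi)
    n,l,s,c=cv2.connectedComponentsWithStats(m)
    out=[]
    for i in range(1,n):
        if s[i,4]>=amin: out.append((s[i,4],c[i].round(1),cv2.minAreaRect(np.argwhere(l==i)[:,::-1].astype(np.float32)),s[i,:4]))
    return sorted(out,key=lambda t:-t[0])
COL=dict(orange=((4,150,100),(14,255,255)),yellow=((20,150,90),(32,255,255)),green=((50,100,40),(80,255,255)),blue=((105,130,50),(125,255,255)))
E
python3 - <<'E'
from h import *
np.set_printoptions(precision=1,suppress=True)
for n in("side","top"):
    im=cv2.cvtColor(cv2.imread(f"pics/{n}0.png"),cv2.COLOR_BGR2RGB)
    for k,(a,b) in COL.items():
        for t in blobs(im,a,b)[:7]: print(n,k,t[0],t[1],t[3],cv2.boxPoints(t[2]).round(1).tolist())
    cv2.imwrite(f"pics/{n}_c.png",cv2.resize(cv2.imread(f"pics/{n}0.png")[(110 if n=='side' else 130):(320 if n=='side' else 310),(190 if n=='side' else 180):(460 if n=='side' else 420)],None,fx=2.9,fy=2.8,interpolation=cv2.INTER_CUBIC))
E
```

```text
side orange 385 [367.  238.7] [343 173  47 126] [[342.3999938964844, 173.5], [345.70001220703125, 172.39999389648438], [389.70001220703125, 297.79998779296875], [386.5, 298.8999938964844]]
side orange 45 [308.1 202.8] [305 199   7   9] [[305.0, 199.0], [311.0, 199.0], [311.0, 207.0], [305.0, 207.0]]
side orange 37 [327.7 189.8] [325 187   6   7] [[325.0, 187.0], [330.0, 187.0], [330.0, 193.0], [325.0, 193.0]]
side orange 18 [221.6 216.9] [219 215   6   5] [[218.5, 215.5], [220.5, 213.5], [224.5, 217.5], [222.5, 219.5]]
side yellow 52 [273.8 211.1] [272 199   4  32] [[272.0, 199.0], [275.0, 199.0], [275.0, 230.0], [272.0, 230.0]]
side yellow 51 [234.8 241.5] [232 234   6  18] [[231.39999389648438, 234.60000610351562], [235.0, 233.8000030517578], [238.8000030517578, 250.3000030517578], [235.3000030517578, 251.1999969482422]]
side yellow 15 [308.2 173.3] [308 168   2  12] [[308.0, 168.0], [309.0, 168.0], [309.0, 179.0], [308.0, 179.0]]
side green 663 [406.1 276. ] [393 254  30  38] [[390.1000061035156, 289.70001220703125], [396.1000061035156, 253.5], [424.0, 258.20001220703125], [417.89
[... 2464 characters left out ...]
9482422, 289.5], [220.1999969482422, 293.0]]
top blue 329 [485.4 279.7] [475 270  21  20] [[475.0, 270.0], [495.0, 270.0], [495.0, 289.0], [475.0, 289.0]]
top blue 93 [ 23.7 196.8] [ 17 192  15  10] [[16.200000762939453, 197.60000610351562], [19.600000381469727, 190.8000030517578], [32.0, 197.0], [28.600000381469727, 203.8000030517578]]
top blue 69 [ 59.9 242. ] [ 54 238  13   8] [[53.0, 243.0], [54.900001525878906, 237.3000030517578], [66.9000015258789, 241.3000030517578], [65.0, 247.0]]
top blue 31 [ 96.2 253.2] [ 92 251   9   5] [[91.80000305175781, 253.60000610351562], [92.9000015258789, 250.3000030517578], [100.69999694824219, 252.89999389648438], [99.5999984741211, 256.20001220703125]]
```

View pics/top_c.png

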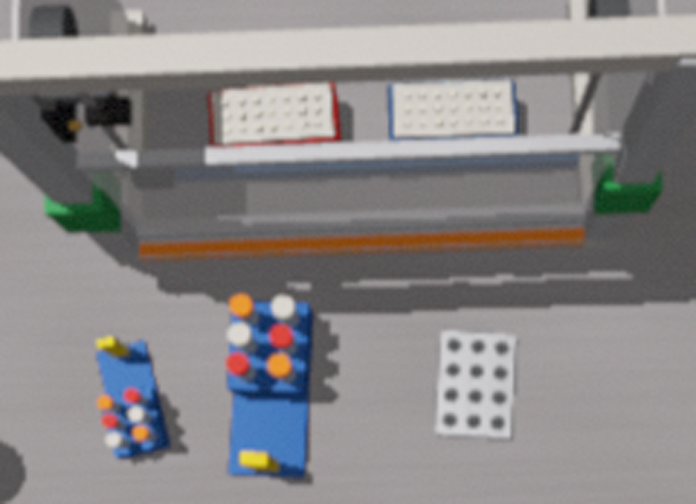

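Crop of the top view: the lip's orange stripe runs (140,250)–(583,238) in crop pixels, the large carrier stands upright and nearly square at (270,385), its yellow tab is at (258,460), and the small decoy tab is at (110,345).

Run:
```python
from h import *
np.set_printoptions(precision=1,suppress=True)
fl=plane("top",(228,221),58);fr=plane("top",(380.3,215.6),58)
print("lip front bottom L,R",fl,fr,np.linalg.norm(fl-fr),"yaw",np.arctan2(*(-(fr-fl))[[0,1]]*[-1,1]) )
print("tri lip mid", tri((367,238.7),(303,216.1)))
print("tri L", tri((344,173.5),(228,219)),"R",tri((388,298),(380,213.5)))
for z in(58,63,68): print(z,plane("side",(344,172.6),z),plane("side",(388.5,298.5),z))
# handle: side top edge (272..275,199), top blob
for c in((273.5,199.5),(273.8,211.1)): print("handle",tri(c,(268.7,294.4)))
print("handle z110",plane("top",(268.7,294),110))
# carrier tongue near-end corners z=10 ; tube-block
print("tongue L,R near end", plane("top",(258.5,300),10),plane("top",(285,300.2),10))
c=np.array([[257.5,298.2],[260.3,236.9],[287.3,238.1],[284.5,299.4]])
print("rect z10",[plane("top",p,10) for p in c])
for a,b in(((406.1,276),(395,199.4)),((346,130.8),(209.6,205.9))): print("green",tri(a,b))
im=cv2.cvtColor(cv2.imread("pics/top0.png"),cv2.COLOR_BGR2RGB)
m=cv2.inRange(cv2.cvtColor(im,cv2.COLOR_RGB2HSV),(105,130,50),(125,255,255))
for r in range(240,304,3):
    c=np.flatnonzero(m[r,240:310])+240
    if len(c): print(r,c[0],c[-1],end=' | ')
```

```text
lip front bottom L,R [656.  237.8  58. ] [ 661.5 -162.    58. ] 399.8538708907382 yaw 0.01391490095158981
tri lip mid (array([674.1,  41.7,  27.6]), np.float64(4.301450524912194))
tri L (array([661.7, 236.7,  63.4]), np.float64(3.1416570977080007)) R (array([ 665.3, -160. ,   70.7]), np.float64(2.1304705375659636))
58 [665.6 245.5  58. ] [ 670.7 -153.7   58. ]
63 [664.2 240.6  63. ] [ 669.3 -156.7   63. ]
68 [662.8 235.6  68. ] [ 667.9 -159.7   68. ]
handle (array([460.5, 123. , 126.5]), np.float64(6.453740045033346))
handle (array([461.7, 128.4,  80.1]), np.float64(2.5588200644691312))
handle z110 [459.4 125.  110. ]
tongue L,R near end [450.9 163.5  10. ] [448.9  93.3  10. ]
rect z10 [array([455.7, 166.2,  10. ]), array([620.7, 159.1,  10. ]), array([615.8,  85.9,  10. ]), array([451.1,  94.6,  10. ])]
green (array([ 678.5, -183.9,  180.4]), np.float64(12.812520616256103))
green (array([665.1, 254.9, 190.6]), np.float64(3.3238922490777134))
240 268 286 | 243 269 287 | 246 267 286 | 249 267 286 | 252 269 286 | 255 268 286 | 258 267 286 | 261 268 286 | 264 268 285 | 267 259 285 | 270 261 285 | 273 261 285 | 276 261 285 | 279 261 285 | 282 260 285 | 285 260 285 | 288 260 285 | 291 260 284 | 294 260 284 | 297 259 284 |
```

View pics/side_c.png

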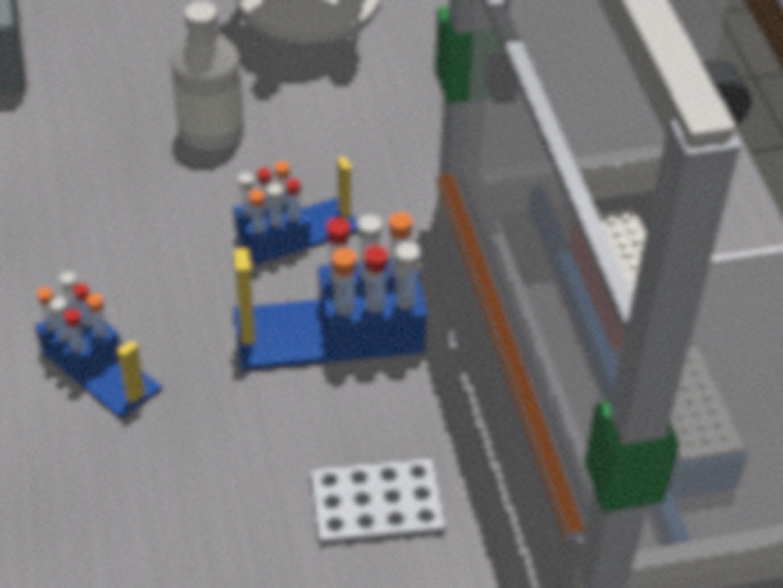

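Side crop: the carrier's yellow handle is at (244,298), the lip stripe runs (445,178)–(575,530), and the bands are at (455,55) and (630,455). The geometry agrees: lip length measures 400 mm, and the front edge is at x≈660.

The tool points down, so before choosing how to push up I'll check how the arm behaves at its reach limit, in free space.

arm_command:
  targets:
    - {"hand": -1,"y": 0.04}
    - {"hand": -1,"y": 0.04}
    - {"hand": -1,"y": 0.04}
    - {"hand": -1,"y": 0.04}
    - {"hand": -1,"y": 0.04}
    - {"hand": -1,"y": 0.04}
    - {"hand": -1,"y": 0.04}
    - {"hand": -1}

```text
schema error: expected keys hand, x, y, z, yaw
```

arm_command:
  targets:
    - {"hand": -1,"x": 0,"y": 0.04,"z": 0,"yaw": 0}
    - {"hand": -1,"x": 0,"y": 0.04,"z": 0,"yaw": 0}
    - {"hand": -1,"x": 0,"y": 0.04,"z": 0,"yaw": 0}
    - {"hand": -1,"x": 0,"y": 0.04,"z": 0,"yaw": 0}
    - {"hand": -1,"x": 0,"y": 0.04,"z": 0,"yaw": 0}
    - {"hand": -1,"x": 0,"y": 0.04,"z": 0,"yaw": 0}
    - {"hand": -1,"x": 0,"y": 0.04,"z": 0,"yaw": 0}
    - {"hand": -1,"x": 0,"y": 0,"z": 0,"yaw": 0}
  newtons: 20

```text
clock: 0.9
eef_pos: [297.0, 749.8, 202.5]
eef_rot: [-3.138, -0.0, 2.765]
wrist_force: [0.1, -0.0, -0.7]
finger_gap: 33.5
finger_force: 0.0
```

arm_command:
  targets:
    - {"hand": -1,"x": 0,"y": 0,"z": -0.04,"yaw": 0}
    - {"hand": -1,"x": 0,"y": 0,"z": -0.04,"yaw": 0}
    - {"hand": -1,"x": 0,"y": 0,"z": -0.04,"yaw": 0}
    - {"hand": -1,"x": 0,"y": 0,"z": -0.04,"yaw": 0}
    - {"hand": -1,"x": 0,"y": 0,"z": -0.04,"yaw": 0}
    - {"hand": -1,"x": 0,"y": 0,"z": -0.04,"yaw": 0}
    - {"hand": -1,"x": 0,"y": 0,"z": -0.04,"yaw": 0}
    - {"hand": -1,"x": 0,"y": 0,"z": 0,"yaw": 0}

```text
clock: 1.7
eef_pos: [265.5, 670.9, 449.7]
eef_rot: [3.077, 0.0, 2.765]
wrist_force: [0.7, -0.7, 0.5]
finger_gap: 0.6
finger_force: 0.0
```

```bash
python3 -c "
from cell import manip
s=manip.read_state();print(s['joints'],s['eef_pos'],s['eef_rot'])"
```

```text
[ 1.14208183  0.78598825  0.2354025   0.00325513  2.05580109 -0.0503852 ] [265.53705822 670.87855635 449.6995218 ] [3.07713145e+00 4.68774794e-04 2.76485859e+00]
```

arm_command:
  targets:
    - {"hand": -1,"x": 0,"y": 0.04,"z": 0,"yaw": 0}
    - {"hand": -1,"x": 0,"y": 0.04,"z": 0,"yaw": 0}
    - {"hand": -1,"x": 0,"y": 0.04,"z": 0,"yaw": 0}
    - {"hand": -1,"x": 0,"y": 0.04,"z": 0,"yaw": 0}
    - {"hand": -1,"x": 0,"y": 0,"z": 0,"yaw": 0}

```text
clock: 2.2
eef_pos: [287.1, 724.9, 387.0]
eef_rot: [3.013, -0.0, 2.765]
wrist_force: [-0.3, -0.9, -0.2]
finger_gap: 0.2
finger_force: 0.0
```

```bash
python3 -c "
from cell import manip
s=manip.read_state();print(s['joints'],s['eef_pos'],s['eef_rot'])"
```

```text
[ 1.14453259  0.87211682  0.24018398  0.00689567  1.90127258 -0.04678316] [287.05487847 724.91901047 387.02107672] [ 3.01341568e+00 -2.05720653e-04  2.76478096e+00]
```

arm_command:
  targets:
    - {"hand": -1,"x": 0,"y": 0.035,"z": -0.035,"yaw": 0}
    - {"hand": -1,"x": 0,"y": 0.035,"z": -0.035,"yaw": 0}
    - {"hand": -1,"x": 0,"y": 0.035,"z": -0.035,"yaw": 0}
    - {"hand": -1,"x": 0,"y": 0.035,"z": -0.035,"yaw": 0}
    - {"hand": -1,"x": 0,"y": 0.035,"z": -0.035,"yaw": 0}
    - {"hand": -1,"x": 0,"y": 0.035,"z": -0.035,"yaw": 0}
    - {"hand": -1,"x": 0,"y": 0.035,"z": -0.035,"yaw": 0}
    - {"hand": -1,"x": 0,"y": 0.035,"z": -0.035,"yaw": 0}

```text
clock: 3.0
eef_pos: [271.3, 685.3, 537.8]
eef_rot: [2.8, 0.0, 2.765]
wrist_force: [0.1, -0.3, 0.0]
finger_gap: 0.6
finger_force: 0.0
```

```bash
python3 -c "
from cell import manip
s=manip.read_state();print(s['joints'],s['eef_pos'],s['eef_rot'])"
```

```text
[ 1.13719541  0.67775916  0.23557636  0.0199629   1.88667718 -0.0473574 ] [271.27994132 685.27048562 537.78129796] [2.79956545e+00 7.71891344e-05 2.76481026e+00]
```

arm_command:
  targets:
    - {"hand": -1,"x": 0,"y": 0.045,"z": -0.03,"yaw": 0}
    - {"hand": -1,"x": 0,"y": 0.045,"z": -0.03,"yaw": 0}
    - {"hand": -1,"x": 0,"y": 0.045,"z": -0.03,"yaw": 0}
    - {"hand": -1,"x": 0,"y": 0.045,"z": -0.03,"yaw": 0}
    - {"hand": -1,"x": 0,"y": 0.045,"z": -0.03,"yaw": 0}
    - {"hand": -1,"x": 0,"y": 0.045,"z": -0.03,"yaw": 0}
    - {"hand": -1,"x": 0,"y": 0.045,"z": -0.03,"yaw": 0}
    - {"hand": -1,"x": 0,"y": 0.045,"z": -0.03,"yaw": 0}
    - {"hand": -1,"x": 0,"y": 0.045,"z": -0.03,"yaw": 0}
    - {"hand": -1,"x": 0,"y": 0.045,"z": -0.03,"yaw": 0}

```text
clock: 4.0
eef_pos: [257.7, 651.2, 671.2]
eef_rot: [2.522, 0.0, 2.765]
wrist_force: [-0.6, -0.1, -0.2]
finger_gap: 0.2
finger_force: 0.0
```

```bash
python3 -c "
from cell import manip
s=manip.read_state();print(s['joints'],s['eef_pos'],s['eef_rot'])"
```

```text
[ 1.12653365  0.51181002  0.23560084  0.0399234   1.77538781 -0.04691925] [257.72683119 651.21053346 671.15083201] [2.52188496e+00 1.10289350e-04 2.76482290e+00]
```

arm_command:
  targets:
    - {"hand": -1,"x": 0,"y": 0.05,"z": -0.01,"yaw": 0}
    - {"hand": -1,"x": 0,"y": 0.05,"z": -0.01,"yaw": 0}
    - {"hand": -1,"x": 0,"y": 0.05,"z": -0.01,"yaw": 0}
    - {"hand": -1,"x": 0,"y": 0.05,"z": -0.01,"yaw": 0}
    - {"hand": -1,"x": 0,"y": 0.05,"z": -0.01,"yaw": 0}
    - {"hand": -1,"x": 0,"y": 0.05,"z": -0.01,"yaw": 0}
    - {"hand": -1,"x": 0,"y": 0.05,"z": -0.01,"yaw": 0}
    - {"hand": -1,"x": 0,"y": 0.05,"z": -0.01,"yaw": 0}
    - {"hand": -1,"x": 0,"y": 0.05,"z": -0.01,"yaw": 0}
    - {"hand": -1,"x": 0,"y": 0.05,"z": -0.01,"yaw": 0}

```text
clock: 5.0
eef_pos: [269.2, 680.2, 746.5]
eef_rot: [2.227, 0.0, 2.765]
wrist_force: [-0.3, -0.1, -0.3]
finger_gap: 0.3
finger_force: 0.0
```

```bash
python3 -c "
from cell import manip
s=manip.read_state();print(s['joints'],s['eef_pos'],s['eef_rot'])"
```

```text
[ 1.12318093  0.47356533  0.23553675  0.0560162   1.51962226 -0.04624568] [269.19724962 680.21480185 746.50100579] [2.22743592e+00 1.59894045e-04 2.76475297e+00]
```

The tilt builds up, but the tool points along azimuth 68°. Pushing outward at about −53° azimuth should swing it round to point along the sash normal. I need a helper that converts world displacements into tool shifts.

```bash
cat >> h.py <<'E'
from scipy.spatial.transform import Rotation as Ro
np.set_printoptions(precision=4,suppress=True)
def st():
    s=manip.read_state();R=Ro.from_euler("xyz",s["eef_rot"]);p=s["eef_pos"]
    print("t",s["clock"],"p",p.round(1),"x",R.apply([1,0,0]).round(3),"y",R.apply([0,1,0]).round(3),"z",R.apply([0,0,1]).round(3),"j",s["joints"].round(2),"f",s["wrist_force"].round(2),"gap",s["finger_gap"].round(1))
    return p,R
def to(*pts):
    p,R=st()
    for q in pts:
        d=np.array(q,float)-p;L=np.linalg.norm(d);n=int(np.ceil(L/48))
        print(q,"rows",n,"each",(R.inv().apply(d)/n/1000).round(4));p=np.array(q,float)
E
python3 -c "
from h import *
to((480,150,600),(350,-450,520))"
```

```text
Traceback (most recent call last):
  File "h.py", line 27, in to
    p,R=st()
        ~~^^
  File "h.py", line 24, in st
    print("t",s["clock"],"p",p.round(1),"x",R.apply([1,0,0]).round(3),"y",R.apply([0,1,0]).round(3),"z",R.apply([0,0,1]).round(3),"j",s["joints"].round(2),"f",s["wrist_force"].round(2),"gap",s["finger_gap"].round(1))
                                                                                                                                                                                               ^^^^^^^^^^^^^^^^^^^^^
AttributeError: 'float' object has no attribute 'round'
```

```bash
sed -i 's/s\["finger_gap"\].round(1)/round(s["finger_gap"],1)/' h.py
python3 -c "
from h import *
to((480,150,600),(350,-450,520))"
```

```text
t 5.0 p [269.2 680.2 746.5] x [-0.93   0.368 -0.   ] y [0.225 0.568 0.792] z [ 0.292  0.736 -0.61 ] j [ 1.12  0.47  0.24  0.06  1.52 -0.05] f [-0.34 -0.14 -0.3 ] gap 0.3
(480, 150, 600) rows 13 each [-0.0301 -0.0284 -0.0184]
(350, -450, 520) rows 13 each [-0.0077 -0.0333 -0.0331]
```

arm_command:
  targets:
    - {"hand": -1,"x": -0.03,"y": -0.028,"z": -0.018,"yaw": 0}
    - {"hand": -1,"x": -0.03,"y": -0.028,"z": -0.018,"yaw": 0}
    - {"hand": -1,"x": -0.03,"y": -0.028,"z": -0.018,"yaw": 0}
    - {"hand": -1,"x": -0.03,"y": -0.028,"z": -0.018,"yaw": 0}
    - {"hand": -1,"x": -0.03,"y": -0.028,"z": -0.018,"yaw": 0}
    - {"hand": -1,"x": -0.03,"y": -0.028,"z": -0.018,"yaw": 0}
    - {"hand": -1,"x": -0.03,"y": -0.028,"z": -0.018,"yaw": 0}
    - {"hand": -1,"x": -0.03,"y": -0.028,"z": -0.018,"yaw": 0}
    - {"hand": -1,"x": -0.03,"y": -0.028,"z": -0.018,"yaw": 0}
    - {"hand": -1,"x": -0.03,"y": -0.028,"z": -0.018,"yaw": 0}

```text
clock: 6.0
eef_pos: [427.2, 294.8, 641.9]
eef_rot: [2.229, 0.003, 2.766]
wrist_force: [0.7, 0.1, -0.4]
finger_gap: 0.7
finger_force: 0.0
```

```bash
python3 -c "
from h import *
to((440,0,580),(350,-450,520))"
```

```text
t 6.0 p [427.2 294.8 641.9] x [-0.93   0.367 -0.003] y [0.222 0.57  0.791] z [ 0.292  0.735 -0.611] j [ 0.17 -0.14  1.24  0.75  1.48 -0.88] f [ 0.71  0.08 -0.4 ] gap 0.7
(440, 0, 580) rows 7 each [-0.0171 -0.0306 -0.025 ]
(350, -450, 520) rows 10 each [-0.0081 -0.0324 -0.0321]
```

arm_command:
  targets:
    - {"hand": -1,"x": -0.017,"y": -0.03,"z": -0.025,"yaw": 0}
    - {"hand": -1,"x": -0.017,"y": -0.03,"z": -0.025,"yaw": 0}
    - {"hand": -1,"x": -0.017,"y": -0.03,"z": -0.025,"yaw": 0}
    - {"hand": -1,"x": -0.017,"y": -0.03,"z": -0.025,"yaw": 0}
    - {"hand": -1,"x": -0.017,"y": -0.03,"z": -0.025,"yaw": 0}
    - {"hand": -1,"x": -0.017,"y": -0.03,"z": -0.025,"yaw": 0}
    - {"hand": -1,"x": -0.017,"y": -0.03,"z": -0.025,"yaw": 0}

```text
clock: 6.7
eef_pos: [439.7, 2.8, 583.1]
eef_rot: [2.23, 0.003, 2.765]
wrist_force: [0.4, 0.8, -0.2]
finger_gap: 0.7
finger_force: 0.0
```

arm_command:
  targets:
    - {"hand": -1,"x": -0.008,"y": -0.032,"z": -0.032,"yaw": 0}
    - {"hand": -1,"x": -0.008,"y": -0.032,"z": -0.032,"yaw": 0}
    - {"hand": -1,"x": -0.008,"y": -0.032,"z": -0.032,"yaw": 0}
    - {"hand": -1,"x": -0.008,"y": -0.032,"z": -0.032,"yaw": 0}
    - {"hand": -1,"x": -0.008,"y": -0.032,"z": -0.032,"yaw": 0}
    - {"hand": -1,"x": -0.008,"y": -0.032,"z": -0.032,"yaw": 0}
    - {"hand": -1,"x": -0.008,"y": -0.032,"z": -0.032,"yaw": 0}
    - {"hand": -1,"x": -0.008,"y": -0.032,"z": -0.032,"yaw": 0}
    - {"hand": -1,"x": -0.008,"y": -0.032,"z": -0.032,"yaw": 0}
    - {"hand": -1,"x": -0.008,"y": -0.032,"z": -0.032,"yaw": 0}

```text
clock: 7.7
eef_pos: [350.1, -441.0, 526.8]
eef_rot: [2.231, 0.002, 2.765]
wrist_force: [0.7, -0.3, 0.9]
finger_gap: 0.3
finger_force: 0.0
```

```bash
python3 -c "
from h import *
st()"
```

```text
t 7.7 p [ 350.1 -441.   526.8] x [-0.93   0.368 -0.002] y [0.224 0.571 0.79 ] z [ 0.292  0.734 -0.613] j [-1.22  0.68  0.47  1.02  2.48 -1.74] f [ 0.69 -0.29  0.92] gap 0.3
```

arm_command:
  targets:
    - {"hand": -1,"x": -0.042,"y": -0.016,"z": -0.02,"yaw": 0}
    - {"hand": -1,"x": -0.042,"y": -0.016,"z": -0.02,"yaw": 0}
    - {"hand": -1,"x": -0.042,"y": -0.016,"z": -0.02,"yaw": 0}
    - {"hand": -1,"x": -0.042,"y": -0.016,"z": -0.02,"yaw": 0}
    - {"hand": -1,"x": -0.042,"y": -0.016,"z": -0.02,"yaw": 0}
    - {"hand": -1,"x": -0.042,"y": -0.016,"z": -0.02,"yaw": 0}
    - {"hand": -1,"x": -0.042,"y": -0.016,"z": -0.02,"yaw": 0}

```text
clock: 8.4
eef_pos: [452.6, -518.3, 417.8]
eef_rot: [2.226, 0.075, 2.67]
wrist_force: [0.7, -0.4, 0.9]
finger_gap: 0.6
finger_force: 0.0
```

```bash
cat >> h.py <<'E'
def push(d,m=0.05):
    p,R=st();d=np.array(d,float);d/=np.linalg.norm(d);print("row",(R.inv().apply(d)*m).round(4))
E
python3 -c "
from h import *
push((.6,-.8,0))"
```

```text
t 8.4 p [ 452.6 -518.3  417.8] x [-0.888  0.453 -0.075] y [0.224 0.57  0.79 ] z [ 0.4    0.686 -0.608] j [-1.16  0.97  0.24  1.01  2.29 -1.74] f [ 0.66 -0.44  0.89] gap 0.6
row [-0.0448 -0.0161 -0.0154]
```

```bash
python3 -c "
from h import *
push((.5,-.75,.4))"
```

```text
t 8.4 p [ 452.6 -518.3  417.8] x [-0.888  0.453 -0.075] y [0.224 0.57  0.79 ] z [ 0.4    0.686 -0.608] j [-1.16  0.97  0.24  1.01  2.29 -1.74] f [ 0.66 -0.44  0.89] gap 0.6
row [-0.0413  0.     -0.0282]
```

arm_command:
  targets:
    - {"hand": -1,"x": -0.041,"y": 0,"z": -0.028,"yaw": 0}
    - {"hand": -1,"x": -0.041,"y": 0,"z": -0.028,"yaw": 0}
    - {"hand": -1,"x": -0.041,"y": 0,"z": -0.028,"yaw": 0}
    - {"hand": -1,"x": -0.041,"y": 0,"z": -0.026,"yaw": 0}
    - {"hand": -1,"x": -0.041,"y": 0,"z": -0.026,"yaw": 0}
    - {"hand": -1,"x": -0.041,"y": 0,"z": -0.024,"yaw": 0}
    - {"hand": -1,"x": -0.041,"y": 0,"z": -0.024,"yaw": 0}
    - {"hand": -1,"x": -0.042,"y": 0,"z": -0.022,"yaw": 0}

```text
clock: 9.2
eef_pos: [499.2, -539.7, 436.7]
eef_rot: [2.214, 0.195, 2.51]
wrist_force: [-0.6, -0.1, 0.9]
finger_gap: 0.6
finger_force: 0.0
```

```bash
python3 -c "
from h import *
push((.5,-.8,.3))"
```

```text
t 9.2 p [ 499.2 -539.7  436.7] x [-0.792  0.579 -0.194] y [0.228 0.576 0.785] z [ 0.567  0.577 -0.588] j [-1.16  0.95  0.24  1.05  2.09 -1.7 ] f [-0.59 -0.07  0.88] gap 0.6
row [-0.0463 -0.0056 -0.0179]
```

arm_command:
  targets:
    - {"hand": -1,"x": -0.046,"y": -0.003,"z": -0.018,"yaw": 0}
    - {"hand": -1,"x": -0.046,"y": -0.003,"z": -0.017,"yaw": 0}
    - {"hand": -1,"x": -0.046,"y": -0.003,"z": -0.016,"yaw": 0}
    - {"hand": -1,"x": -0.047,"y": -0.003,"z": -0.015,"yaw": 0}
    - {"hand": -1,"x": -0.047,"y": -0.003,"z": -0.014,"yaw": 0}
    - {"hand": -1,"x": -0.047,"y": -0.003,"z": -0.013,"yaw": 0}
    - {"hand": -1,"x": -0.047,"y": -0.003,"z": -0.012,"yaw": 0}
    - {"hand": -1,"x": -0.047,"y": -0.003,"z": -0.011,"yaw": 0}
    - {"hand": -1,"x": -0.048,"y": -0.003,"z": -0.01,"yaw": 0}
    - {"hand": -1,"x": -0.048,"y": -0.003,"z": -0.009,"yaw": 0}

```text
clock: 10.2
eef_pos: [569.5, -590.3, 436.4]
eef_rot: [2.162, 0.356, 2.276]
wrist_force: [0.1, -0.0, 0.5]
finger_gap: 0.6
finger_force: 0.0
```

```bash
python3 -c "
from h import *
push((.5,-.8,.3));push((.3,-.9,.3))"
```

```text
t 10.2 p [ 569.5 -590.3  436.4] x [-0.608  0.714 -0.348] y [0.237 0.581 0.778] z [ 0.758  0.391 -0.522] j [-1.14  0.98  0.24  1.06  1.79 -1.7 ] f [ 0.08 -0.04  0.52] gap 0.6
row [-0.0495 -0.0057 -0.0045]
t 10.2 p [ 569.5 -590.3  436.4] x [-0.608  0.714 -0.348] y [0.237 0.581 0.778] z [ 0.758  0.391 -0.522] j [-1.14  0.98  0.24  1.06  1.79 -1.7 ] f [ 0.08 -0.04  0.52] gap 0.6
row [-0.0467 -0.011  -0.0141]
```

arm_command:
  targets:
    - {"hand": -1,"x": -0.047,"y": -0.01,"z": -0.012,"yaw": 0}
    - {"hand": -1,"x": -0.047,"y": -0.01,"z": -0.012,"yaw": 0}
    - {"hand": -1,"x": -0.047,"y": -0.01,"z": -0.011,"yaw": 0}
    - {"hand": -1,"x": -0.047,"y": -0.01,"z": -0.01,"yaw": 0}
    - {"hand": -1,"x": -0.047,"y": -0.01,"z": -0.009,"yaw": 0}
    - {"hand": -1,"x": -0.047,"y": -0.01,"z": -0.008,"yaw": 0}
    - {"hand": -1,"x": -0.048,"y": -0.01,"z": -0.007,"yaw": 0}
    - {"hand": -1,"x": -0.048,"y": -0.01,"z": -0.006,"yaw": 0}

```text
clock: 11.0
eef_pos: [559.8, -672.2, 432.0]
eef_rot: [2.094, 0.478, 2.062]
wrist_force: [0.9, -0.8, 0.6]
finger_gap: 0.4
finger_force: 0.0
```

```bash
python3 -c "
from h import *
push((.3,-.9,.3))"
```

```text
t 11.0 p [ 559.8 -672.2  432. ] x [-0.419  0.783 -0.46 ] y [0.253 0.587 0.769] z [ 0.872  0.206 -0.444] j [-1.2   1.01  0.24  1.09  1.59 -1.76] f [ 0.91 -0.83  0.6 ] gap 0.4
row [-0.0487 -0.0111 -0.0029]
```

arm_command:
  targets:
    - {"hand": -1,"x": -0.045,"y": -0.02,"z": 0.001,"yaw": 0}
    - {"hand": -1,"x": -0.045,"y": -0.02,"z": 0.001,"yaw": 0}
    - {"hand": -1,"x": -0.045,"y": -0.02,"z": 0.002,"yaw": 0}
    - {"hand": -1,"x": -0.045,"y": -0.02,"z": 0.003,"yaw": 0}
    - {"hand": -1,"x": -0.045,"y": -0.02,"z": 0.004,"yaw": 0}
    - {"hand": -1,"x": -0.045,"y": -0.02,"z": 0.005,"yaw": 0}
    - {"hand": -1,"x": -0.045,"y": -0.02,"z": 0.005,"yaw": 0}

```text
clock: 11.7
eef_pos: [550.0, -758.6, 378.3]
eef_rot: [2.027, 0.569, 1.864]
wrist_force: [1.1, -0.2, -0.5]
finger_gap: 0.5
finger_force: 0.0
```

```bash
python3 -c "
from h import *
push((.3,-.9,.3));push((.3,-.95,.1))"
```

```text
t 11.7 p [ 550.  -758.6  378.3] x [-0.243  0.806 -0.539] y [0.282 0.591 0.756] z [ 0.928  0.032 -0.371] j [-1.24  1.1   0.24  1.13  1.4  -1.86] f [ 1.07 -0.24 -0.54] gap 0.5
row [-0.0483 -0.0111  0.0069]
t 11.7 p [ 550.  -758.6  378.3] x [-0.243  0.806 -0.539] y [0.282 0.591 0.756] z [ 0.928  0.032 -0.371] j [-1.24  1.1   0.24  1.13  1.4  -1.86] f [ 1.07 -0.24 -0.54] gap 0.5
row [-0.0446 -0.02    0.0105]
```

```bash
python3 -c "
from h import *
to((420,-560,430),(480,-150,400),(590,-40,300))"
```

```text
t 11.7 p [ 550.  -758.6  378.3] x [-0.243  0.806 -0.539] y [0.282 0.591 0.756] z [ 0.928  0.032 -0.371] j [-1.24  1.1   0.24  1.13  1.4  -1.86] f [ 1.07 -0.24 -0.54] gap 0.5
(420, -560, 430) rows 6 each [ 0.0273  0.0199 -0.0223]
(480, -150, 400) rows 9 each [0.0369 0.0263 0.0089]
(590, -40, 300) rows 4 each [0.029  0.0051 0.0357]
```

arm_command:
  targets:
    - {"hand": -1,"x": 0.027,"y": 0.02,"z": -0.022,"yaw": 0}
    - {"hand": -1,"x": 0.027,"y": 0.02,"z": -0.022,"yaw": 0}
    - {"hand": -1,"x": 0.027,"y": 0.02,"z": -0.022,"yaw": 0}
    - {"hand": -1,"x": 0.027,"y": 0.02,"z": -0.022,"yaw": 0}
    - {"hand": -1,"x": 0.027,"y": 0.02,"z": -0.022,"yaw": 0}
    - {"hand": -1,"x": 0.027,"y": 0.02,"z": -0.022,"yaw": 0}

```text
clock: 12.3
eef_pos: [438.7, -589.4, 427.1]
eef_rot: [2.028, 0.57, 1.866]
wrist_force: [-0.0, -0.2, 0.7]
finger_gap: 0.6
finger_force: 0.0
```

arm_command:
  targets:
    - {"hand": -1,"x": 0.037,"y": 0.026,"z": 0.009,"yaw": 0}
    - {"hand": -1,"x": 0.037,"y": 0.026,"z": 0.009,"yaw": 0}
    - {"hand": -1,"x": 0.037,"y": 0.026,"z": 0.009,"yaw": 0}
    - {"hand": -1,"x": 0.037,"y": 0.026,"z": 0.009,"yaw": 0}
    - {"hand": -1,"x": 0.037,"y": 0.026,"z": 0.009,"yaw": 0}
    - {"hand": -1,"x": 0.037,"y": 0.026,"z": 0.009,"yaw": 0}
    - {"hand": -1,"x": 0.037,"y": 0.026,"z": 0.009,"yaw": 0}
    - {"hand": -1,"x": 0.037,"y": 0.026,"z": 0.009,"yaw": 0}
    - {"hand": -1,"x": 0.037,"y": 0.026,"z": 0.009,"yaw": 0}

```text
clock: 13.2
eef_pos: [498.4, -180.0, 394.5]
eef_rot: [2.026, 0.57, 1.864]
wrist_force: [1.2, -0.4, 0.9]
finger_gap: 0.1
finger_force: 0.0
```

```bash
python3 -c "
from h import *
st()"
```

```text
t 13.2 p [ 498.4 -180.   394.5] x [-0.244  0.806 -0.54 ] y [0.281 0.591 0.756] z [ 0.928  0.032 -0.37 ] j [-0.77 -0.29  2.07  1.24  0.79 -2.11] f [ 1.15 -0.41  0.89] gap 0.1
```

```bash
python3 -c "
from h import *
to((560,-40,330))"
```

```text
t 13.2 p [ 498.4 -180.   394.5] x [-0.244  0.806 -0.54 ] y [0.281 0.591 0.756] z [ 0.928  0.032 -0.37 ] j [-0.77 -0.29  2.07  1.24  0.79 -2.11] f [ 1.15 -0.41  0.89] gap 0.1
(560, -40, 330) rows 4 each [0.0332 0.0128 0.0214]
```

arm_command:
  targets:
    - {"hand": -1,"x": 0.033,"y": 0.013,"z": 0.021,"yaw": 0}
    - {"hand": -1,"x": 0.033,"y": 0.013,"z": 0.021,"yaw": 0}
    - {"hand": -1,"x": 0.033,"y": 0.013,"z": 0.021,"yaw": 0}
    - {"hand": -1,"x": 0.033,"y": 0.013,"z": 0.021,"yaw": 0}
    - {"hand": -1,"x": 0,"y": 0,"z": 0,"yaw": -0.136}
    - {"hand": -1,"x": 0,"y": 0,"z": 0,"yaw": -0.136}

```text
clock: 13.8
eef_pos: [559.0, -39.6, 330.9]
eef_rot: [2.141, 0.811, 2.046]
wrist_force: [-0.2, -0.2, -0.4]
finger_gap: 0.5
finger_force: 0.0
```

```bash
python3 -c "
from h import *
st()"
```

```text
t 13.8 p [559.  -39.6 330.9] x [-0.315  0.612 -0.725] y [0.201 0.79  0.58 ] z [ 0.928  0.036 -0.372] j [-0.28 -0.22  2.17  1.51  0.29 -2.52] f [-0.24 -0.18 -0.45] gap 0.5
```

arm_command:
  targets:
    - {"hand": -1,"x": 0,"y": 0,"z": 0,"yaw": 0.145}
    - {"hand": -1,"x": 0,"y": 0,"z": 0,"yaw": 0.145}
    - {"hand": -1,"x": 0,"y": 0,"z": 0,"yaw": 0.145}
    - {"hand": -1,"x": 0,"y": 0,"z": 0,"yaw": 0.145}
    - {"hand": -1,"x": 0,"y": 0,"z": 0,"yaw": 0.145}
    - {"hand": -1,"x": 0,"y": 0,"z": 0,"yaw": 0.145}
    - {"hand": -1,"x": 0,"y": 0,"z": 0,"yaw": 0.145}
    - {"hand": -1,"x": 0,"y": 0,"z": 0,"yaw": 0.145}
    - {"hand": -1,"x": 0,"y": 0,"z": 0,"yaw": 0.145}

```text
clock: 14.7
eef_pos: [558.8, -41.6, 331.6]
eef_rot: [1.983, -0.388, 1.443]
wrist_force: [-0.1, -0.4, -0.0]
finger_gap: 0.7
finger_force: 0.0
```

arm_command:
  targets:
    - {"hand": -1,"x": 0,"y": 0,"z": 0,"yaw": 0.145}
    - {"hand": -1,"x": 0,"y": 0,"z": 0,"yaw": 0.145}
    - {"hand": -1,"x": 0,"y": 0,"z": 0,"yaw": 0.145}
    - {"hand": -1,"x": 0,"y": 0,"z": 0,"yaw": 0.145}
    - {"hand": -1,"x": 0,"y": 0,"z": 0,"yaw": 0.145}
    - {"hand": -1,"x": 0,"y": 0,"z": 0,"yaw": 0.145}
    - {"hand": -1,"x": 0,"y": 0,"z": 0,"yaw": 0.145}
    - {"hand": -1,"x": 0,"y": 0,"z": 0,"yaw": 0.14}

```text
clock: 15.5
eef_pos: [558.8, -41.6, 331.6]
eef_rot: [-3.133, -1.191, 0.026]
wrist_force: [0.3, -0.2, 0.2]
finger_gap: 0.5
finger_force: 0.0
```

```bash
python3 -c "
from h import *
to((600,-45,200),(600,-45,100),(610,-45,40))"
```

```text
t 15.5 p [558.8 -41.6 331.6] x [0.371 0.01  0.929] y [ 0.034 -0.999 -0.003] z [ 0.928  0.033 -0.371] j [-0.28 -0.22  2.17  1.51  0.29 -0.05] f [ 0.34 -0.23  0.19] gap 0.5
(600, -45, 200) rows 3 each [-0.0357  0.0018  0.029 ]
(600, -45, 100) rows 3 each [-0.031   0.0001  0.0124]
(610, -45, 40) rows 2 each [-0.026   0.0003  0.0158]
```

arm_command:
  targets:
    - {"hand": -1,"x": -0.035,"y": 0.001,"z": 0.029,"yaw": 0}
    - {"hand": -1,"x": -0.035,"y": 0.001,"z": 0.029,"yaw": 0}
    - {"hand": -1,"x": -0.035,"y": 0.001,"z": 0.029,"yaw": 0}
    - {"hand": -1,"x": -0.031,"y": 0,"z": 0.012,"yaw": 0}
    - {"hand": -1,"x": -0.031,"y": 0,"z": 0.012,"yaw": 0}
    - {"hand": -1,"x": -0.031,"y": 0,"z": 0.012,"yaw": 0}
    - {"hand": -1,"x": 0,"y": 0,"z": 0,"yaw": 0}

```text
clock: 16.2
eef_pos: [581.6, -36.0, 154.8]
eef_rot: [-3.116, -1.183, 0.032]
wrist_force: [-0.5, 0.3, 0.5]
finger_gap: 0.3
finger_force: 0.0
```

Run:
```python
from h import *
to((610,-45,40))
a=camera("side");cv2.imwrite("pics/s1.png",cv2.cvtColor(a,cv2.COLOR_RGB2BGR))
```

```text
t 16.2 p [581.6 -36.  154.8] x [0.378 0.012 0.926] y [ 0.055 -0.998 -0.01 ] z [ 0.924  0.055 -0.378] j [-0.26  0.22  2.26  2.58  0.58 -1.2 ] f [-0.46  0.34  0.47] gap 0.3
(610, -45, 40) rows 3 each [-0.0319  0.0039  0.0231]
```

View pics/s1.png

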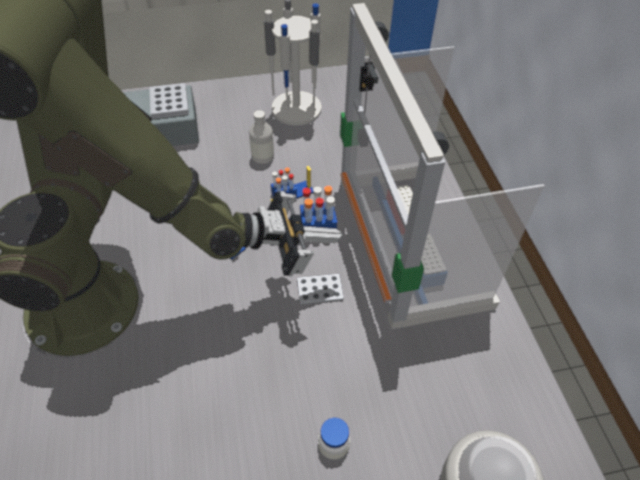

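The picture shows the shut fingers with tip near (340,233), in front of the lip (367,239). They are clear of the carrier's tubes (318,200) and above the cold plate (320,287).

arm_command:
  targets:
    - {"hand": -1,"x": -0.02,"y": 0.002,"z": 0.014,"yaw": 0}
    - {"hand": -1,"x": -0.02,"y": 0.002,"z": 0.014,"yaw": 0}
    - {"hand": -1,"x": -0.02,"y": 0.002,"z": 0.014,"yaw": 0}
    - {"hand": -1,"x": -0.02,"y": 0.002,"z": 0.014,"yaw": 0}
    - {"hand": -1,"x": -0.016,"y": 0.002,"z": 0.012,"yaw": 0}
    - {"hand": -1,"x": 0,"y": 0,"z": 0,"yaw": 0}

```text
clock: 16.85
eef_pos: [611.8, -43.5, 45.0]
eef_rot: [-3.118, -1.19, 0.035]
wrist_force: [-0.2, 0.3, -0.4]
finger_gap: 0.4
finger_force: 0.0
```

Run:
```python
from h import *
to((668,-45,36))
```

```text
t 16.85 p [611.8 -43.5  45. ] x [0.372 0.013 0.928] y [ 0.057 -0.998 -0.009] z [ 0.927  0.056 -0.372] j [-0.26  0.58  2.17  2.73  0.83 -1.4 ] f [-0.15  0.35 -0.42] gap 0.4
(668, -45, 36) rows 2 each [0.0063 0.0024 0.0277]
```

Run:
```python
from h import *
to((625,-45,33),(675,-45,33),(675,-45,43))
```

```text
t 16.85 p [611.8 -43.5  45. ] x [0.372 0.013 0.928] y [ 0.057 -0.998 -0.009] z [ 0.927  0.056 -0.372] j [-0.26  0.58  2.17  2.73  0.83 -1.4 ] f [-0.15  0.35 -0.42] gap 0.4
(625, -45, 33) rows 1 each [-0.0062  0.0023  0.0166]
(675, -45, 33) rows 2 each [0.0093 0.0014 0.0232]
(675, -45, 43) rows 1 each [ 0.0093 -0.0001 -0.0037]
```

arm_command:
  targets:
    - {"hand": -1,"x": -0.006,"y": 0.002,"z": 0.016,"yaw": 0}
    - {"hand": -1,"x": 0.004,"y": 0.001,"z": 0.01,"yaw": 0}
    - {"hand": -1,"x": 0.005,"y": 0.001,"z": 0.012,"yaw": 0}
    - {"hand": -1,"x": 0.005,"y": 0.001,"z": 0.012,"yaw": 0}
    - {"hand": -1,"x": 0.005,"y": 0,"z": 0.012,"yaw": 0}
    - {"hand": -1,"x": 0,"y": 0,"z": 0,"yaw": 0}
    - {"hand": -1,"x": 0,"y": 0,"z": 0,"yaw": 0}

```text
clock: 17.55
eef_pos: [673.6, -44.8, 35.4]
eef_rot: [-3.12, -1.192, 0.037]
wrist_force: [-0.2, 0.4, 0.3]
finger_gap: 0.5
finger_force: 0.0
```

Run:
```python
from h import *
p,R=st();print(R.inv().apply([0,0,1]))
```

```text
t 17.55 p [673.6 -44.8  35.4] x [0.37  0.014 0.929] y [ 0.057 -0.998 -0.008] z [ 0.927  0.056 -0.37 ] j [-0.23  0.67  2.01  2.75  0.75 -1.38] f [-0.18  0.39  0.28] gap 0.5
[ 0.929  -0.0078 -0.3701]
```

arm_command:
  targets:
    - {"hand": -1,"x": 0.0019,"y": 0,"z": -0.0007,"yaw": 0}
    - {"hand": -1,"x": 0.0019,"y": 0,"z": -0.0007,"yaw": 0}
    - {"hand": -1,"x": 0.0019,"y": 0,"z": -0.0007,"yaw": 0}
    - {"hand": -1,"x": 0.0019,"y": 0,"z": -0.0007,"yaw": 0}
    - {"hand": -1,"x": 0.0019,"y": 0,"z": -0.0007,"yaw": 0}
    - {"hand": -1,"x": 0.0019,"y": 0,"z": -0.0007,"yaw": 0}
    - {"hand": -1,"x": 0.0019,"y": 0,"z": -0.0007,"yaw": 0}
    - {"hand": -1,"x": 0.0019,"y": 0,"z": -0.0007,"yaw": 0}

```text
clock: 18.35
eef_pos: [673.7, -45.0, 49.9]
eef_rot: [-3.12, -1.19, 0.036]
wrist_force: [-2.8, -0.3, -1.2]
finger_gap: 0.4
finger_force: 1.1
```

arm_command:
  targets:
    - {"hand": -1,"x": 0.0028,"y": 0,"z": -0.0011,"yaw": 0}
    - {"hand": -1,"x": 0.0028,"y": 0,"z": -0.0011,"yaw": 0}
    - {"hand": -1,"x": 0.0028,"y": 0,"z": -0.0011,"yaw": 0}
    - {"hand": -1,"x": 0.0028,"y": 0,"z": -0.0011,"yaw": 0}
    - {"hand": -1,"x": 0.0028,"y": 0,"z": -0.0011,"yaw": 0}
    - {"hand": -1,"x": 0.0028,"y": 0,"z": -0.0011,"yaw": 0}
    - {"hand": -1,"x": 0.0028,"y": 0,"z": -0.0011,"yaw": 0}

```text
clock: 19.05
eef_pos: [674.0, -45.1, 71.3]
eef_rot: [-3.12, -1.19, 0.036]
wrist_force: [-2.2, 1.3, -1.8]
finger_gap: 0.6
finger_force: 1.3
```

Stable and gentle. Continuing.

arm_command:
  targets:
    - {"hand": -1,"x": 0.0037,"y": 0,"z": -0.0015,"yaw": 0}
    - {"hand": -1,"x": 0.0037,"y": 0,"z": -0.0015,"yaw": 0}
    - {"hand": -1,"x": 0.0037,"y": 0,"z": -0.0015,"yaw": 0}
    - {"hand": -1,"x": 0.0037,"y": 0,"z": -0.0015,"yaw": 0}
    - {"hand": -1,"x": 0.0037,"y": 0,"z": -0.0015,"yaw": 0}
    - {"hand": -1,"x": 0.0037,"y": 0,"z": -0.0015,"yaw": 0}
    - {"hand": -1,"x": 0.0037,"y": 0,"z": -0.0015,"yaw": 0}
    - {"hand": -1,"x": 0.0037,"y": 0,"z": -0.0015,"yaw": 0}

```text
clock: 19.85
eef_pos: [674.0, -45.4, 103.4]
eef_rot: [-3.12, -1.19, 0.036]
wrist_force: [-0.8, 1.3, -1.4]
finger_gap: 0.4
finger_force: 1.0
```

arm_command:
  targets:
    - {"hand": -1,"x": 0.0037,"y": 0,"z": -0.0015,"yaw": 0}
    - {"hand": -1,"x": 0.0037,"y": 0,"z": -0.0015,"yaw": 0}
    - {"hand": -1,"x": 0.0037,"y": 0,"z": -0.0015,"yaw": 0}
    - {"hand": -1,"x": 0.0028,"y": 0,"z": -0.0011,"yaw": 0}
    - {"hand": -1,"x": 0.0019,"y": 0,"z": -0.0007,"yaw": 0}

```text
clock: 20.35
eef_pos: [673.9, -45.6, 120.3]
eef_rot: [-3.12, -1.19, 0.036]
wrist_force: [-1.3, 1.3, -1.5]
finger_gap: 0.2
finger_force: 1.0
```

Run:
```python
from h import *
p,R=st();print(R.inv().apply([0,0,1]))
```

```text
t 20.35 p [673.9 -45.6 120.3] x [0.371 0.013 0.929] y [ 0.056 -0.998 -0.008] z [ 0.927  0.055 -0.371] j [-0.23  0.46  2.03  2.64  0.58 -1.25] f [-1.28  1.34 -1.54] gap 0.2
[ 0.9285 -0.008  -0.3712]
```

arm_command:
  targets:
    - {"hand": -1,"x": 0.0019,"y": 0,"z": -0.0007,"yaw": 0}
    - {"hand": -1,"x": 0.0019,"y": 0,"z": -0.0007,"yaw": 0}
    - {"hand": -1,"x": 0.0019,"y": 0,"z": -0.0007,"yaw": 0}
    - {"hand": -1,"x": 0.0019,"y": 0,"z": -0.0007,"yaw": 0}
    - {"hand": -1,"x": 0.0019,"y": 0,"z": -0.0007,"yaw": 0}
    - {"hand": -1,"x": 0.0019,"y": 0,"z": -0.0007,"yaw": 0}

```text
clock: 20.95
eef_pos: [674.2, -45.7, 132.2]
eef_rot: [-3.12, -1.19, 0.036]
wrist_force: [-2.7, 0.4, -2.0]
finger_gap: 0.8
finger_force: 1.4
```

arm_command:
  targets:
    - {"hand": -1,"x": 0.0014,"y": 0,"z": -0.0006,"yaw": 0}
    - {"hand": -1,"x": 0.0014,"y": 0,"z": -0.0006,"yaw": 0}
    - {"hand": -1,"x": 0.0014,"y": 0,"z": -0.0006,"yaw": 0}
    - {"hand": -1,"x": 0.0014,"y": 0,"z": -0.0006,"yaw": 0}
    - {"hand": -1,"x": 0.0014,"y": 0,"z": -0.0006,"yaw": 0}

```text
clock: 21.45
eef_pos: [674.1, -45.7, 139.9]
eef_rot: [-3.12, -1.19, 0.036]
wrist_force: [-1.7, 0.1, -2.5]
finger_gap: 0.8
finger_force: 1.0
```

arm_command:
  targets:
    - {"hand": -1,"x": 0.0014,"y": 0,"z": -0.0006,"yaw": 0}
    - {"hand": -1,"x": 0.0014,"y": 0,"z": -0.0006,"yaw": 0}
    - {"hand": -1,"x": 0.0014,"y": 0,"z": -0.0006,"yaw": 0}
    - {"hand": -1,"x": 0.0014,"y": 0,"z": -0.0006,"yaw": 0}
    - {"hand": -1,"x": 0.0014,"y": 0,"z": -0.0006,"yaw": 0}

```text
clock: 21.95
eef_pos: [673.9, -45.8, 147.6]
eef_rot: [-3.12, -1.19, 0.036]
wrist_force: [0.1, 0.8, -1.6]
finger_gap: 0.3
finger_force: 0.8
```

arm_command:
  targets:
    - {"hand": -1,"x": 0.0014,"y": 0,"z": -0.0006,"yaw": 0}
    - {"hand": -1,"x": 0.0014,"y": 0,"z": -0.0006,"yaw": 0}
    - {"hand": -1,"x": 0.0014,"y": 0,"z": -0.0006,"yaw": 0}
    - {"hand": -1,"x": 0.0014,"y": 0,"z": -0.0006,"yaw": 0}
    - {"hand": -1,"x": 0.0014,"y": 0,"z": -0.0006,"yaw": 0}

```text
clock: 22.45
eef_pos: [673.7, -45.9, 155.1]
eef_rot: [-3.12, -1.19, 0.036]
wrist_force: [1.4, -0.1, -1.3]
finger_gap: 0.2
finger_force: 0.7
```

arm_command:
  targets:
    - {"hand": -1,"x": 0.0014,"y": 0,"z": -0.0006,"yaw": 0}
    - {"hand": -1,"x": 0.0014,"y": 0,"z": -0.0006,"yaw": 0}
    - {"hand": -1,"x": 0.0014,"y": 0,"z": -0.0006,"yaw": 0}
    - {"hand": -1,"x": 0.0014,"y": 0,"z": -0.0006,"yaw": 0}
    - {"hand": -1,"x": 0.0014,"y": 0,"z": -0.0006,"yaw": 0}

```text
clock: 22.95
eef_pos: [673.5, -46.0, 162.7]
eef_rot: [-3.12, -1.19, 0.036]
wrist_force: [-0.0, -0.1, -1.3]
finger_gap: 0.6
finger_force: 0.7
```

arm_command:
  targets:
    - {"hand": -1,"x": 0.0014,"y": 0,"z": -0.0006,"yaw": 0}
    - {"hand": -1,"x": 0.0014,"y": 0,"z": -0.0006,"yaw": 0}
    - {"hand": -1,"x": 0.0014,"y": 0,"z": -0.0006,"yaw": 0}
    - {"hand": -1,"x": 0.0014,"y": 0,"z": -0.0006,"yaw": 0}
    - {"hand": -1,"x": 0.0014,"y": 0,"z": -0.0006,"yaw": 0}

```text
clock: 23.45
eef_pos: [673.3, -46.0, 170.2]
eef_rot: [-3.12, -1.19, 0.036]
wrist_force: [1.4, 0.3, -2.1]
finger_gap: 0.4
finger_force: 1.2
```

arm_command:
  targets:
    - {"hand": -1,"x": 0.0014,"y": 0,"z": -0.0006,"yaw": 0}
    - {"hand": -1,"x": 0.0014,"y": 0,"z": -0.0006,"yaw": 0}
    - {"hand": -1,"x": 0.0014,"y": 0,"z": -0.0006,"yaw": 0}
    - {"hand": -1,"x": 0.0014,"y": 0,"z": -0.0006,"yaw": 0}
    - {"hand": -1,"x": 0.0014,"y": 0,"z": -0.0006,"yaw": 0}

```text
clock: 23.95
eef_pos: [673.2, -46.1, 178.1]
eef_rot: [-3.12, -1.191, 0.036]
wrist_force: [1.2, 0.1, -1.0]
finger_gap: 0.3
finger_force: 0.8
```

arm_command:
  targets:
    - {"hand": -1,"x": 0.0009,"y": 0,"z": -0.0004,"yaw": 0}
    - {"hand": -1,"x": 0.0009,"y": 0,"z": -0.0004,"yaw": 0}
    - {"hand": -1,"x": 0.0009,"y": 0,"z": -0.0004,"yaw": 0}
    - {"hand": -1,"x": 0.0009,"y": 0,"z": -0.0004,"yaw": 0}

```text
clock: 24.35
eef_pos: [672.4, -46.1, 180.4]
eef_rot: [-3.12, -1.187, 0.036]
wrist_force: [3.0, 0.4, -10.9]
finger_gap: 0.6
finger_force: 4.9
```

arm_command:
  targets:
    - {"hand": -1,"x": -0.0019,"y": 0,"z": 0.0007,"yaw": 0}
    - {"hand": -1,"x": -0.0014,"y": 0,"z": 0.0006,"yaw": 0}
    - {"hand": -1,"x": -0.0014,"y": 0,"z": 0.0006,"yaw": 0}
    - {"hand": -1,"x": -0.0014,"y": 0,"z": 0.0006,"yaw": 0}
    - {"hand": -1,"x": -0.0014,"y": 0,"z": 0.0006,"yaw": 0}
    - {"hand": -1,"x": -0.0014,"y": 0,"z": 0.0006,"yaw": 0}
    - {"hand": -1,"x": -0.0014,"y": 0,"z": 0.0006,"yaw": 0}
    - {"hand": -1,"x": -0.0014,"y": 0,"z": 0.0006,"yaw": 0}

```text
clock: 25.15
eef_pos: [673.2, -46.0, 169.0]
eef_rot: [-3.12, -1.19, 0.036]
wrist_force: [-0.2, 0.4, 0.1]
finger_gap: 0.6
finger_force: 0.0
```

arm_command:
  targets:
    - {"hand": -1,"x": -0.0046,"y": 0,"z": 0.0018,"yaw": 0}
    - {"hand": -1,"x": -0.0093,"y": 0,"z": 0.0037,"yaw": 0}
    - {"hand": -1,"x": -0.009,"y": 0,"z": -0.016,"yaw": 0}
    - {"hand": -1,"x": -0.009,"y": 0,"z": -0.027,"yaw": 0}
    - {"hand": -1,"x": -0.011,"y": -0.001,"z": -0.028,"yaw": 0}
    - {"hand": -1,"x": 0,"y": 0,"z": 0,"yaw": 0}

```text
clock: 25.75
eef_pos: [593.9, -49.1, 152.1]
eef_rot: [-3.118, -1.188, 0.034]
wrist_force: [0.1, -0.4, -0.1]
finger_gap: 0.6
finger_force: 0.0
```

Run:
```python
from h import *
p,R=st()
for n in("side","top"):
    im=camera(n);cv2.imwrite(f"pics/{n}2.png",cv2.cvtColor(im,cv2.COLOR_RGB2BGR))
    for k in("orange","green","yellow","blue"):
        for t in blobs(im,*COL[k])[:(3 if k in("yellow","blue") else 2)]: print(n,k,t[0],t[1],t[3],cv2.boxPoints(t[2]).round(0).tolist() if k!="green" else "")
```

```text
t 25.75 p [593.9 -49.1 152.1] x [0.374 0.013 0.928] y [ 0.056 -0.998 -0.009] z [ 0.926  0.055 -0.374] j [-0.29  0.25  2.23  2.54  0.59 -1.18] f [ 0.15 -0.36 -0.13] gap 0.6
side orange 421 [371.  197.1] [346 132  49 127] [[345.0, 133.0], [348.0, 132.0], [396.0, 257.0], [392.0, 258.0]]
side orange 42 [308.1 202.9] [305 199   7   9] [[304.0, 203.0], [308.0, 198.0], [313.0, 203.0], [308.0, 208.0]]
side green 651 [406.2 276.1] [393 254  30  38] 
side green 105 [345.1 123.6] [342 113  10  18] 
side yellow 25 [273.6 205.3] [272 199   4  13] [[272.0, 199.0], [275.0, 199.0], [275.0, 211.0], [272.0, 211.0]]
side yellow 15 [308.3 173.5] [308 169   2  11] [[308.0, 169.0], [309.0, 169.0], [309.0, 179.0], [308.0, 179.0]]
side blue 2041 [411.9  24.1] [390   0  48  52] [[388.0, 50.0], [395.0, -6.0], [437.0, 0.0], [430.0, 56.0]]
side blue 599 [334.5 432.3] [322 419  26  28] [[322.0, 419.0], [347.0, 419.0], [347.0, 446.0], [322.0, 446.0]]
side blue 340 [322.9 222.7] [309 208  28  23] [[308.0, 229.0], [310.0, 207.0], [337.0, 209.0], [335.0, 231.0]]
top orange 531 [303.5 202.7] [218 198 169  11] [[218.0, 204.0], [386.0, 198.0], [386.0, 202.0], [218.0, 208.0]]
top green 203 [396.3 199.4] [386 189  22  17] 
top green 189 [207.6 205.9] [196 197  21  16] 
top yellow 55 [268.8 294.5] [263 292  13   6] [[263.0, 297.0], [263.0, 292.0], [275.0, 292.0], [275.0, 297.0]]
top yellow 34 [218.5 253.4] [214 251  10   6] [[214.0, 253.0], [215.0, 249.0], [224.0, 253.0], [222.0, 257.0]]
top yellow 17 [289. 335.] [287 333   5   5] [[286.0, 334.0], [288.0, 332.0], [292.0, 336.0], [290.0, 338.0]]
top blue 997 [274.2 272.5] [259 238  29  62] [[257.0, 298.0], [260.0, 237.0], [287.0, 238.0], [284.0, 299.0]]
top blue 386 [278.9 342.8] [257 328  40  30] [[253.0, 351.0], [286.0, 326.0], [297.0, 340.0], [263.0, 365.0]]
top blue 379 [226.2 270.4] [214 253  24  40] [[213.0, 256.0], [230.0, 252.0], [238.0, 289.0], [220.0, 293.0]]
```

View pics/side2.png

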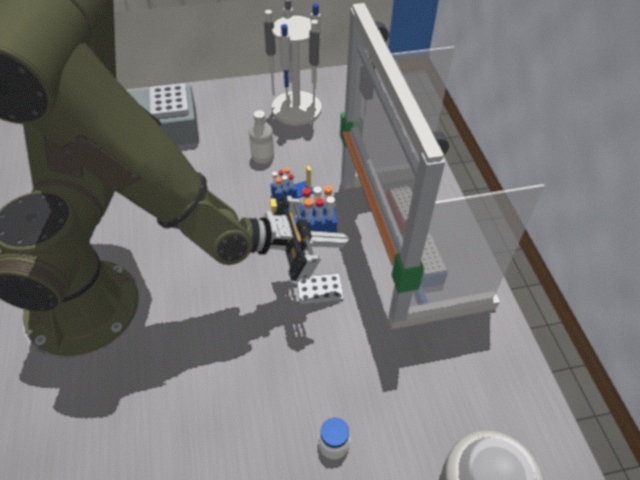

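The sash hangs by itself: its lip runs (346,132)–(395,258) in the side view, level with the bands at (345,124) and (406,276), and the fingers are clear. Next is the handle. I'll check the small decoy under the wrist and the lip position.

Run:
```python
from h import *
print("decoy2 handle top",plane("top",(289,334.5),60),"caps",plane("top",(265,350),65),[plane("top",c,6) for c in((253,351),(286,326),(297,340),(263,365))])
print("decoy1 handle",plane("top",(218.5,253.4),60))
for z in(170,178,185):
    l,r=plane("top",(217.5,208.5),z),plane("top",(386.5,202.5),z);print(z,l,r,np.linalg.norm(l-r))
    print("  side",plane("side",(346,131.5),z),plane("side",(395,258.5),z))
print("rack handle",plane("top",(268.8,294.3),110))
to((594,-49,190),(500,125,190),(482,125,75))
```

```text
decoy2 handle top [360.5594  79.8107  60.    ] caps [323.9873 139.4659  65.    ] [array([319.2697, 178.0184,   6.    ]), array([381.7352,  91.451 ,   6.    ]), array([345.1715,  62.9439,   6.    ]), array([283.3884, 151.8733,   6.    ])]
decoy1 handle [570.1224 260.8065  60.    ]
170 [661.8727 240.7423 170.    ] [ 667.4404 -164.1033  170.    ] 404.8838291909868
  side [672.8212 275.9715 170.    ] [ 679.3498 -129.664   170.    ]
178 [659.8355 238.9354 178.    ] [ 665.3629 -162.9787  178.    ] 401.95210540734115
  side [670.2482 266.9137 178.    ] [ 676.7214 -135.2768  178.    ]
185 [658.0529 237.3545 185.    ] [ 663.545  -161.9946  185.    ] 399.38684709665125
  side [667.9968 258.9881 185.    ] [ 674.4215 -140.1881  185.    ]
rack handle [458.6347 124.7102 110.    ]
t 25.85 p [596.7 -49.4 153.5] x [0.371 0.013 0.929] y [ 0.056 -0.998 -0.008] z [ 0.927  0.055 -0.371] j [-0.29  0.25  2.22  2.54  0.59 -1.18] f [-0.17  0.66 -0.04] gap 0.6
(594, -49, 190) rows 1 each [ 0.0329 -0.0009 -0.016 ]
(500, 125, 190) rows 5 each [-0.0065 -0.0358 -0.0155]
(482, 125, 75) rows 3 each [-0.0378 -0.      0.0087]
```

arm_command:
  targets:
    - {"hand": 0.3,"x": 0.033,"y": -0.001,"z": -0.016,"yaw": 0}
    - {"hand": 0.3,"x": -0.006,"y": -0.035,"z": -0.015,"yaw": 0}
    - {"hand": 0.3,"x": -0.006,"y": -0.036,"z": -0.015,"yaw": 0}
    - {"hand": 0.3,"x": -0.006,"y": -0.036,"z": -0.015,"yaw": 0}
    - {"hand": 0.3,"x": -0.006,"y": -0.036,"z": -0.015,"yaw": 0}
    - {"hand": 0.3,"x": -0.006,"y": -0.036,"z": -0.015,"yaw": 0}
    - {"hand": 0.3,"x": 0,"y": 0,"z": 0,"yaw": 0}

```text
clock: 26.55
eef_pos: [514.1, 110.0, 192.8]
eef_rot: [-3.115, -1.195, 0.034]
wrist_force: [-0.1, -0.0, 0.3]
finger_gap: 53.5
finger_force: 0.0
```

Run:
```python
from h import *
to((484,125,82))
```

```text
t 26.55 p [514.1 110.  192.8] x [0.367 0.013 0.93 ] y [ 0.059 -0.998 -0.01 ] z [ 0.929  0.058 -0.367] j [ 0.21 -0.    2.39  3.46  0.46 -1.8 ] f [-0.06 -0.05  0.28] gap 53.5
(484, 125, 82) rows 3 each [-0.038  -0.0052  0.0045]
```

arm_command:
  targets:
    - {"hand": 0.3,"x": -0.023,"y": -0.003,"z": 0.0027,"yaw": 0}
    - {"hand": 0.3,"x": -0.023,"y": -0.003,"z": 0.0027,"yaw": 0}
    - {"hand": 0.3,"x": -0.023,"y": -0.003,"z": 0.0027,"yaw": 0}
    - {"hand": 0.3,"x": -0.023,"y": -0.003,"z": 0.0027,"yaw": 0}
    - {"hand": 0.3,"x": -0.022,"y": -0.003,"z": 0.0027,"yaw": 0}
    - {"hand": 0.3,"x": 0,"y": 0,"z": 0,"yaw": 0}

```text
clock: 27.15
eef_pos: [484.3, 121.6, 79.0]
eef_rot: [-3.12, -1.191, 0.038]
wrist_force: [-0.7, -0.8, -0.2]
finger_gap: 61.1
finger_force: 0.0
```

Run:
```python
from h import *
to((484,125,82))
cv2.imwrite("pics/t3.png",cv2.resize(cv2.cvtColor(camera("side"),cv2.COLOR_RGB2BGR)[120:300,190:430],None,fx=3,fy=3))
```

```text
t 27.15 p [484.3 121.6  79. ] x [0.371 0.014 0.929] y [ 0.058 -0.998 -0.008] z [ 0.927  0.056 -0.371] j [ 0.28  0.37  2.46  3.41  0.88 -1.65] f [-0.74 -0.84 -0.16] gap 61.1
(484, 125, 82) rows 1 each [ 0.0028 -0.0035 -0.0012]
```

View pics/t3.png

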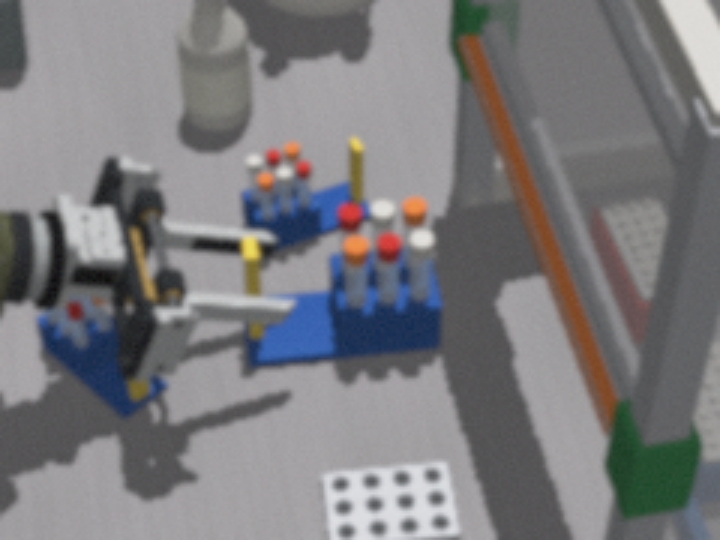

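The fingers straddle the yellow tab at (252,290) in the crop, with the sash's lip still up at (545,230). Centring on the tab and closing gently.

arm_command:
  targets:
    - {"hand": 0.3,"x": 0.002,"y": -0.004,"z": -0.001,"yaw": 0}
    - {"hand": -1,"x": 0,"y": 0,"z": 0,"yaw": 0}
    - {"hand": -1,"x": 0,"y": 0,"z": 0,"yaw": 0}
    - {"hand": -1,"x": 0,"y": 0,"z": 0,"yaw": 0}
    - {"hand": -1,"x": 0,"y": 0,"z": 0,"yaw": 0}
    - {"hand": -1,"x": 0,"y": 0,"z": 0,"yaw": 0}
  newtons: 10

```text
clock: 27.8
eef_pos: [484.2, 125.5, 84.4]
eef_rot: [-3.119, -1.196, 0.036]
wrist_force: [-0.7, 0.7, 0.3]
finger_gap: 24.5
finger_force: 0.9
```

Run:
```python
from h import *
p,R=st();print(R.inv().apply([1,0.014,0]))
im=camera("top")
for k in("yellow","blue"):
    for t in blobs(im,*COL[k])[:2]: print(k,t[0],t[1],t[3],cv2.boxPoints(t[2]).round(1).tolist())
```

```text
t 27.8 p [484.2 125.5  84.4] x [0.366 0.013 0.931] y [ 0.057 -0.998 -0.008] z [ 0.929  0.056 -0.366] j [ 0.3   0.35  2.45  3.43  0.87 -1.66] f [-0.73  0.68  0.34] gap 24.5
[0.366  0.0428 0.9297]
yellow 45 [270.4 294.1] [266 292   9   6] [[266.0, 292.0], [274.0, 292.0], [274.0, 297.0], [266.0, 297.0]]
yellow 34 [218.5 253.4] [214 251  10   6] [[213.60000610351562, 252.8000030517578], [215.39999389648438, 249.1999969482422], [223.8000030517578, 253.39999389648438], [222.0, 257.0]]
blue 867 [276.1 269.9] [260 237  28  63] [[259.1000061035156, 237.6999969482422], [285.8999938964844, 236.89999389648438], [287.79998779296875, 298.8999938964844], [261.0, 299.70001220703125]]
blue 383 [226.2 270.6] [214 253  24  40] [[211.8000030517578, 256.29998779296875], [229.39999389648438, 252.1999969482422], [238.0, 289.20001220703125], [220.3000030517578, 293.29998779296875]]
```

arm_command:
  targets:
    - {"hand": -1,"x": 0.0018,"y": 0.0002,"z": 0.0047,"yaw": 0}
    - {"hand": -1,"x": 0.0037,"y": 0.0004,"z": 0.0093,"yaw": 0}
    - {"hand": -1,"x": 0.0037,"y": 0.0004,"z": 0.0093,"yaw": 0}
    - {"hand": -1,"x": 0.0037,"y": 0.0004,"z": 0.0093,"yaw": 0}
    - {"hand": -1,"x": 0.0037,"y": 0.0004,"z": 0.0093,"yaw": 0}
    - {"hand": -1,"x": 0.0037,"y": 0.0004,"z": 0.0093,"yaw": 0}
    - {"hand": -1,"x": 0.0018,"y": 0.0002,"z": 0.0047,"yaw": 0}

```text
clock: 28.55
eef_pos: [544.7, 126.3, 84.3]
eef_rot: [-3.119, -1.196, 0.035]
wrist_force: [-7.5, 0.6, 6.7]
finger_gap: 24.2
finger_force: 10.0
```

Run:
```python
from h import *
to((586,127,84))
```

```text
t 28.55 p [544.7 126.3  84.3] x [0.366 0.013 0.93 ] y [ 0.056 -0.998 -0.008] z [ 0.929  0.055 -0.366] j [ 0.25  0.41  2.32  3.39  0.79 -1.67] f [-7.5   0.63  6.66] gap 24.2
(586, 127, 84) rows 1 each [0.0149 0.0016 0.0385]
```

arm_command:
  targets:
    - {"hand": -1,"x": 0.0023,"y": 0.0002,"z": 0.0043,"yaw": 0}
    - {"hand": -1,"x": 0.0037,"y": 0.0004,"z": 0.0093,"yaw": 0}
    - {"hand": -1,"x": 0.0037,"y": 0.0004,"z": 0.0093,"yaw": 0}
    - {"hand": -1,"x": 0.0037,"y": 0.0004,"z": 0.0093,"yaw": 0}
    - {"hand": -1,"x": 0.0037,"y": 0.0004,"z": 0.0093,"yaw": 0}
    - {"hand": -1,"x": 0.0037,"y": 0.0004,"z": 0.0093,"yaw": 0}

```text
clock: 29.15
eef_pos: [600.0, 127.2, 84.8]
eef_rot: [-3.119, -1.195, 0.035]
wrist_force: [-3.6, 0.2, -0.1]
finger_gap: 24.1
finger_force: 10.0
```

Run:
```python
from h import *
to((620,127,84))
cv2.imwrite("pics/t4.png",cv2.resize(cv2.cvtColor(camera("side"),cv2.COLOR_RGB2BGR)[120:300,220:460],None,fx=3,fy=3))
```

```text
t 29.15 p [600.  127.2  84.8] x [0.366 0.013 0.93 ] y [ 0.056 -0.998 -0.008] z [ 0.929  0.055 -0.367] j [ 0.21  0.47  2.19  3.36  0.72 -1.67] f [-3.61  0.22 -0.1 ] gap 24.1
(620, 127, 84) rows 1 each [0.0065 0.0013 0.0188]
```

View pics/t4.png

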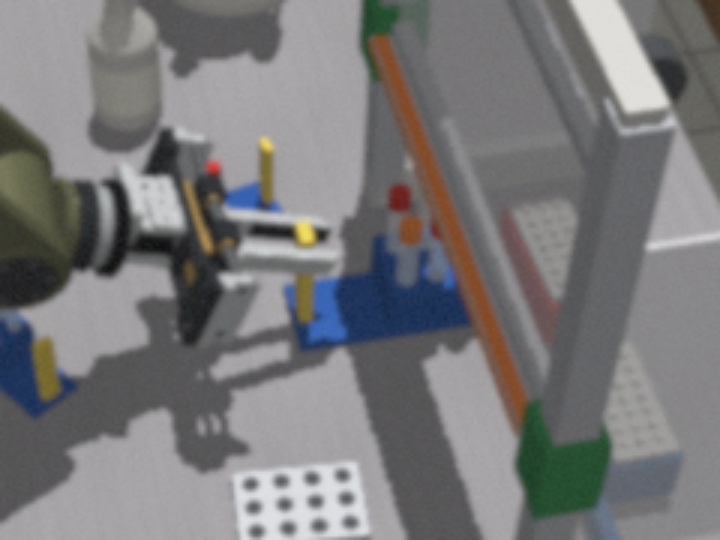

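The carrier is upright and passing under the sash, with the tab at (304,270) in the crop and the tubes behind the lip. Continuing slowly towards the rail.

arm_command:
  targets:
    - {"hand": -1,"x": 0.0022,"y": 0.0002,"z": 0.0056,"yaw": 0}
    - {"hand": -1,"x": 0.0022,"y": 0.0002,"z": 0.0056,"yaw": 0}
    - {"hand": -1,"x": 0.0015,"y": 0.0002,"z": 0.0037,"yaw": 0}
    - {"hand": -1,"x": 0.0011,"y": 0.0001,"z": 0.0028,"yaw": 0}

```text
clock: 29.6
eef_pos: [618.5, 127.6, 85.0]
eef_rot: [-3.119, -1.196, 0.035]
wrist_force: [-14.0, -3.0, 6.2]
finger_gap: 24.0
finger_force: 10.0
```

arm_command:
  targets:
    - {"hand": -1,"x": 0.0007,"y": 0.0001,"z": 0.0019,"yaw": 0}
    - {"hand": -1,"x": 0.0007,"y": 0.0001,"z": 0.0019,"yaw": 0}

```text
clock: 29.8
eef_pos: [621.8, 127.5, 84.5]
eef_rot: [-3.119, -1.195, 0.035]
wrist_force: [-15.2, -4.2, 6.0]
finger_gap: 24.3
finger_force: 10.0
```

Run:
```python
from h import *
st()
im=camera("top")
for k in("yellow","orange"):
    for t in blobs(im,*COL[k])[:3]: print(k,t[0],t[1],t[3])
cv2.imwrite("pics/t5.png",cv2.resize(cv2.cvtColor(im,cv2.COLOR_RGB2BGR)[130:290,200:400],None,fx=3.7,fy=3.7,interpolation=cv2.INTER_CUBIC))
```

```text
t 29.8 p [621.8 127.5  84.5] x [0.367 0.013 0.93 ] y [ 0.056 -0.998 -0.008] z [ 0.928  0.055 -0.367] j [ 0.2   0.5   2.13  3.35  0.69 -1.67] f [-15.24  -4.17   6.05] gap 24.3
yellow 68 [269.8 241.6] [265 238   9  10]
yellow 33 [218.4 253.4] [214 251  10   6]
orange 521 [304.9 202.6] [218 198 169  10]
```

View pics/t5.png

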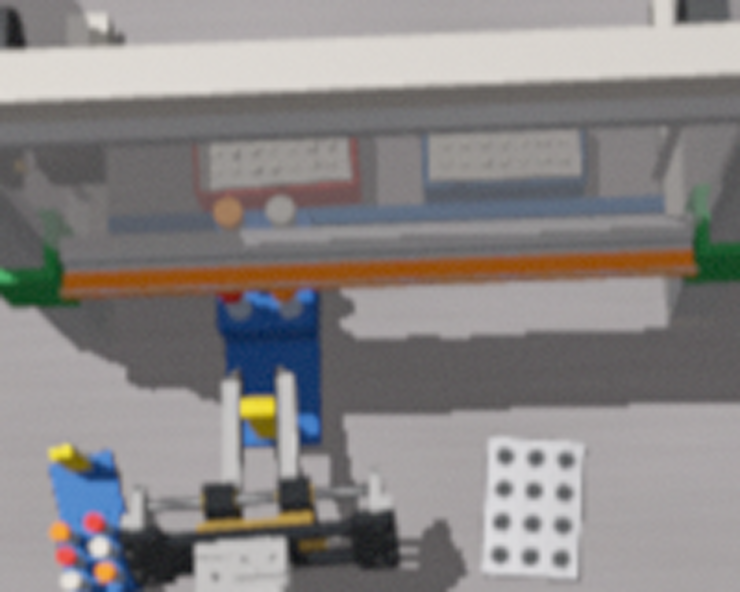

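The crop shows the tab held between the fingers at (258,408), the near caps under the lip, the far caps at (228,210) and (280,208) right at the blue rail band, and the cold plate untouched. Next I measure the rail's front edge and the handle.

Run:
```python
from h import *
im=camera("top");hsv=cv2.cvtColor(im,cv2.COLOR_RGB2HSV)
pts=[]
for c in list(range(292,312,5))+list(range(322,376,6)):
    col=hsv[180:200,c];b=np.flatnonzero((col[:,0]>100)&(col[:,0]<125)&(col[:,1]>70))+180
    if len(b): pts.append(plane("top",(c,b[-1]+.5),30)); print(c,b[0],b[-1],end="; ")
pts=np.array(pts);k=np.polyfit(pts[:,1],pts[:,0],1);print("\nrail x at y=39,127:",np.polyval(k,[39,127]),"slope",k[0])
y=blobs(im,*COL["yellow"])[0]
m=cv2.inRange(hsv,*COL["yellow"])[230:252,258:282];print([ (r+230,int(v.sum()//255)) for r,v in enumerate(m) if v.any()])
for r in(239,240,241): print(plane("top",(269.8,r),110))
# tongue edges
mb=cv2.inRange(hsv,(100,120,40),(125,255,255))
for r in range(222,252,3):
    q=np.flatnonzero(mb[r,250:300])+250
    if len(q): print(r,q[0],q[-1],end=" | ")
q=[plane("top",(e,r),10) for e,r in((262,226),(286,226),(265.8,249.5),(285.5,249.5))];print(q)
```

```text
Traceback (most recent call last):
IndexError: too many indices for array: array is 1-dimensional, but 2 were indexed
```

Run:
```python
from h import *
im=camera("top");hsv=cv2.cvtColor(im,cv2.COLOR_RGB2HSV);f=im.astype(int)
pts=[]
for c in range(292,376,6):
    s=f[180:198,c,2]-f[180:198,c,0]; b=np.flatnonzero(s>0.5*s.max())+180
    # last contiguous run
    e=b[-1]; pts.append(plane("top",(c,e+.5),30)); print(c,b[0],e,s.max(),end="; ")
pts=np.array(pts);k=np.polyfit(pts[:,1],pts[:,0],1);print("\nrail x at y=39,127:",np.polyval(k,[39,127]),"slope",k[0])
m=cv2.inRange(hsv,*COL["yellow"])[230:252,258:282];print([ (r+230,int(v.sum()//255)) for r,v in enumerate(m) if v.any()])
for r in(239,240,241): print(plane("top",(269.8,r),110))
mb=cv2.inRange(hsv,(100,120,40),(125,255,255))
for r in range(219,252,3):
    q=np.flatnonzero(mb[r,250:300])+250
    if len(q): print(r,q[0],q[-1],plane("top",(q[-1]+.5,r),10)[:2],end=" | ")
```

```text
292 186 190 35; 298 186 189 36; 304 186 189 34; 310 185 189 34; 316 180 188 34; 322 184 188 33; 328 184 188 33; 334 184 188 34; 340 184 188 33; 346 180 187 32; 352 183 187 33; 358 183 187 31; 364 184 187 34; 370 183 187 32; 
rail x at y=39,127: [745.3114 744.0877] slope -0.013905450801800417
[(238, 9), (239, 9), (240, 9), (241, 9), (242, 8), (243, 6), (244, 6), (245, 5), (246, 4), (247, 3)]
[595.908  122.0725 110.    ]
[593.3734 122.076  110.    ]
[590.8408 122.0796 110.    ]
219 259 285 [668.9247  90.3547] | 222 261 285 [660.5526  90.4157] | 225 261 285 [652.1998  90.4765] | 228 261 285 [643.866   90.5372] | 231 265 285 [635.5514  90.5978] | 234 266 285 [627.2558  90.6582] | 237 281 285 [618.9791  90.7185] | 240 281 285 [610.7213  90.7786] | 243 281 286 [602.4238  88.134 ] | 246 266 286 [594.2039  88.1969] | 249 266 285 [586.0606  90.9582] |
```

The nose is at the rail: nose x≈743–746, rail face≈744–746, yaw difference about 0.02 rad, and the push force rose from 3.6 to 15 N. Releasing and withdrawing along the fingers.

arm_command:
  targets:
    - {"hand": 0.2,"x": 0,"y": 0,"z": 0,"yaw": 0}
    - {"hand": 0.2,"x": 0,"y": 0,"z": 0,"yaw": 0}
    - {"hand": 0.2,"x": 0,"y": 0,"z": 0,"yaw": 0}
    - {"hand": 0.2,"x": 0,"y": 0,"z": 0,"yaw": 0}
    - {"hand": 0.2,"x": 0,"y": 0,"z": -0.01,"yaw": 0}
    - {"hand": 0.2,"x": 0,"y": 0,"z": -0.02,"yaw": 0}
    - {"hand": 0.2,"x": 0,"y": 0,"z": -0.03,"yaw": 0}
    - {"hand": 0.2,"x": 0,"y": 0,"z": -0.03,"yaw": 0}
    - {"hand": 0.2,"x": 0,"y": 0,"z": 0,"yaw": 0}

```text
clock: 30.85
eef_pos: [536.1, 122.6, 118.5]
eef_rot: [-3.119, -1.195, 0.036]
wrist_force: [1.0, -0.2, 0.0]
finger_gap: 56.7
finger_force: 0.0
```

Run:
```python
from h import *
st()
im=camera("top");hsv=cv2.cvtColor(im,cv2.COLOR_RGB2HSV)
for k in("yellow","orange","green"):
    for t in blobs(im,*COL[k])[:2]: print(k,t[0],t[1],t[3])
m=cv2.inRange(hsv,*COL["yellow"])[230:252,258:284];print([ (r+230,int(v.sum()//255)) for r,v in enumerate(m) if v.any()])
mb=cv2.inRange(hsv,(100,120,40),(125,255,255))
for r in range(219,252,3):
    q=np.flatnonzero(mb[r,250:300])+250
    if len(q): print(r,plane("top",(q[0]-.5,r),10)[:2],plane("top",(q[-1]+.5,r),10)[:2],end=" | ")
s=cv2.cvtColor(camera("side"),cv2.COLOR_RGB2BGR)
cv2.imwrite("pics/t6.png",np.hstack([cv2.resize(cv2.cvtColor(im,cv2.COLOR_RGB2BGR)[150:290,200:340],(400,400)),cv2.resize(s[120:300,260:440],(400,400))]))
```

```text
t 30.85 p [536.1 122.6 118.5] x [0.367 0.013 0.93 ] y [ 0.057 -0.998 -0.008] z [ 0.929  0.056 -0.367] j [ 0.24  0.29  2.35  3.4   0.7  -1.7 ] f [ 0.96 -0.17  0.04] gap 56.7
yellow 87 [270.9 242.1] [265 238  12  10]
yellow 34 [218.5 253.4] [214 251  10   6]
orange 532 [303.  202.7] [218 198 169  10]
orange 14 [276.  208.9] [273 208   6   3]
green 203 [396.4 199.3] [387 189  21  17]
green 188 [207.5 205.9] [196 197  21  16]
[(238, 9), (239, 10), (240, 10), (241, 10), (242, 10), (243, 9), (244, 8), (245, 8), (246, 7), (247, 6)]
219 [670.5748 164.1126] [668.9247  90.3547] | 222 [662.0725 158.6275] [660.5526  90.4157] | 225 [653.7117 158.61  ] [652.1998  90.4765] | 228 [645.3701 158.5926] [643.866   90.5372] | 231 [637.0476 158.5753] [635.5514  90.5978] | 234 [628.7442 158.5579] [627.2558  90.6582] | 237 [620.4597 158.5406] [618.9791  90.7185] | 240 [612.1942 158.5234] [610.6624  88.0709] | 243 [603.8888 155.7976] [602.4238  88.134 ] | 246 [595.6613 155.7835] [594.2039  88.1969] | 249 [587.4524 155.7694] [586.0606  90.9582] |
```

View pics/t6.png

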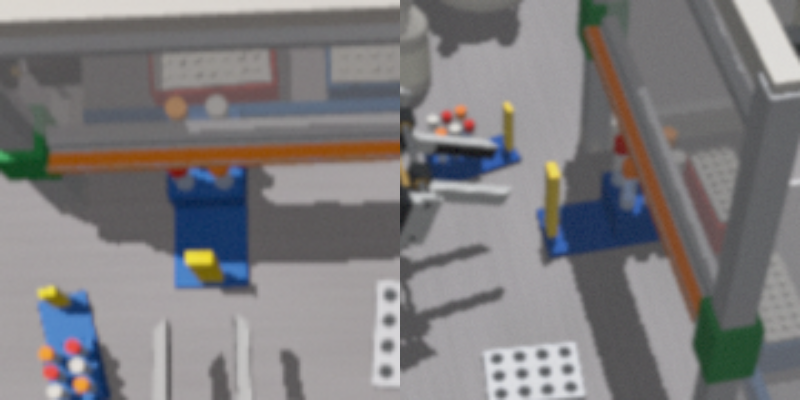

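The tab at (205,262) left and (552,200) right stands free of the open fingers. The carrier is flat and square at the rail, the sash lip is level with the bands, and the cold plate and decoys are untouched. Handing in.

```bash
python3 -c "
from cell import manip
print(manip.sign_off())"
```

```text
the job is handed in; nothing more can be done
None
```

I handed the job in at about 31 s (limit 72 s); no verdict came back. In the last pictures the sash hangs in its catch at the green bands. The carrier stands against the blue rail, within about 1 mm and 0.02 rad of square, and the gripper is clear. The highest wrist force I read on the sash was about 11 N, at the stop.

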